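# Weigh the hemmed-in bishop

### The arm

A 6-joint arm with a two-finger parallel gripper is mounted at the origin on the work surface. World frame = base frame: x ahead of the robot, y to its left, z up, the work surface at z = 0. Lengths are in m, angles in rad, forces in N, time in s.
With the tool pointing down it reaches from about 0.275 to 0.875 m from the base axis. Payload 12.5 kg.
Tool frame: the origin (TCP) lies midway between the tips of the shut fingers; the grasp point (between the pads) lies 19 mm behind it; z points along the fingers, y is the line along which they close (so a half turn about z gives the same grasp; the last joint's range is limited). The gripper opens to 85 mm and grips with 20 to 120 N. Pads are 22 mm wide; open, the fingers measure 114 mm over their backs; the gripper's body (76 mm by 85 mm) begins 54 mm behind the grasp point. The pads swing forward as they close: fully open they stand 13 mm farther back than shut.
Start: joints at [-1.207, 0.351, 1.652, -0, 1.139, -0.085], TCP at [0.239, -0.496, 0.208] pointing down, gripper open.
Joint ranges: [-2.75, 2.75], [-0.79, 2.1], [0.01, 2.65], [-1.57, 4.71], [0.07, 3.14], [-2.87, 2.87]. Speed limits (rad/s): [2.22, 2.22, 2.79, 3.14, 3.14, 3.14].

### API

Orientations are given as a rotation vector (axis times angle).
In Python, from rig import * gives the robot as it stands.
- The arm moves only by the tool carry_out, never from a script. Its argument "plan" is a list of rows, each an object of numbers: "tx", "ty", "tz": the shift along the tool's x, y, z in m; "twist": the turn about the tool's z in rad. A call has 1 to 5 rows; each row shifts and turns the commanded pose from where the row before left it, along the tool's axes as they then stand; what a row does not reach is not made up. A row lasts 1/10 s, in which the tool goes at most 50 mm and 8.59 degrees, less where a joint would pass 70% of its speed; a pose out of reach is approached as far as the arm can. A call is refused whole if a number of a shift passes 0.05 or a number of a turn 0.15, either way. A call with a gripper value outside its range is refused whole. "grip" is the opening, from 0 (shut) to 1 (fully open), set as the call begins (left out, the last holds). The fingers move at their own pace and stop on an object; "grip_force" is the grip in N (left out, the last holds). Time passes only in rows, so rows that do not move let the fingers close. It gives the time, the measured TCP pose, the force, the opening and the grip force at its end, in the units of the state.
- get_state(): the state, without advancing time (a new reading comes with each control period).
- read_camera(name): name is "scene" or "side" or "wrist"; returns a dict with "img" (480x640x3 uint8, blue, green, red), "z_map" (480x640 float32, m along the optical axis (not along the pixel's ray), 0 where there is no reading), "camera_matrix" (3x3 intrinsics, pixels), "R" (3x3) and "t" (3): a world point X has camera coordinates R X + t; the wrist camera has in their place "tool_from_camera" (4x4, takes a point from camera to tool coordinates, whose origin is the TCP and whose axes are the flange's). Camera axes: x right, y down, z forward; pixel columns grow to the right and rows downward; lengths in m; the calibration is good to about 2 mm. A picture is of the moment at which its call begins: read the wrist's pose just before it.
- close_job(): hands the job in; it is judged then, once.
The state is a dict: "t": time; "q": joint angles; "qvel": joint speeds; "joint_efforts": joint torques, N m; "tool_pos": TCP position; "tool_rot": TCP orientation; "wrist_force": force on the tool from outside, world axes, zero at the start; "moment": the same for the moment, N m; "gripper_width": finger opening in m; "gripper_force": force on a finger pad.
Only numpy, scipy, OpenCV 4.12 (cv2) and the standard library are available. Lean on these libraries where they do the work, as an engineer would, in place of code of your own. Each camera call takes 0.05 s, during which the arm holds its last target. There are 200 camera calls.

### The job

The bishop at the mouth of the chute has to be weighed, but the brass weight, the clay cup of pegs and the rook stand close around it. First move those three, standing, onto the cork mat without shifting the bishop; then stand the bishop upright in the middle of the scale's pan; and only then put the three back, upright, each on the very spot it came from. Leave the pawn and the jar beside the board alone.

Things in the scene. Friction and masses are not known exactly. Their poses are not given: they have to be found in the camera images.
- bishop: Boxwood chess bishop, 90 mm tall, standing at the start on the landing board right at the chute's mouth. Origin: centre of its underside, z up. Round all over: foot 36 mm across, straight stem 18 mm across from 17 to 57 mm up, collar 25 mm across at 58 to 62 mm, pointed head above. 50 g; grip it by the stem.
- weight: Brass bell-shaped weight, 78 mm tall, about 300 g. Origin: centre of its underside, z up. Round: foot 50 mm across, narrowing as a bell up to 42 mm; above that a straight post 18 mm across up to 78 mm, by which it is gripped.
- cup: Ochre clay cup holding upright wooden pegs that stay in it (one piece with it). Round, 56 mm across from 6 mm up to its rim at 60 mm; the pegs' tops reach 78 mm. Origin: centre of its underside, z up. About 180 g; grip it across its outside, a little below the rim.
- rook: Boxwood chess rook, 66 mm tall, round: foot 40 mm across, straight body 30 mm across from 13 to 48 mm up, crown 33 mm across from 50 to 60 mm with five battlements to 66 mm. Origin: centre of its underside, z up. 50 g.
- mat: Cork mat, fixed, 220 mm (its x) by 110 mm (its y), 6 mm thick: the side area, room for three things in a row along its x. Origin: centre of its underside. It lies to the left or to the right of the landing board, the scale on the other side.
- scale: Grey bench scale, fixed, 150 by 130 mm, 26 mm tall, with a round steel pan 104 mm across whose flat top is 36 mm above the table. Origin: on the table straight under the pan's centre; the housing reaches 87 mm towards its -x (display side) and 63 mm towards +x. The pan does not give.
- landing: Fixed wooden board 8 mm thick with chute (72 mm wide, rising from x +45 mm) and lidded box (x 170 to 320, y +-85, 151 mm tall) behind. Origin: on the table under the bishop's place, +x to the box. Board: x -100 to +50, y +-95 mm. Flush dark discs mark the places of weight, cup and rook at (-62, 0), (0, 62), (0, -62) mm; which stands where varies. The bishop starts at (0, 0).
- pawn: Bystander: boxwood pawn, 52 mm tall, foot 30 mm across, standing on the table beside the landing board. Origin: centre of its underside. Leave where it stands.
- jar: Bystander: small amber glass jar with a white cap, 48 mm tall, 32 mm across, standing on the table beside the landing board, across from the pawn. Origin: centre of its underside. Leave where it stands.
There are look-alikes about, which are no part of the job. Leave any black look-alike of the weight alone. Leave any red look-alike of the rook alone.

How it is judged:
By the outcome, as a careful person would: the job done as asked, in the order asked, and still so for the second after the job is handed in, with the robot touching nothing.
It also fails if it takes over 144 s, if anything falls off the work surface, if the arm or the gripper's body presses on something with over 40 N, if the wrist force passes 120 N, or if a joint passes its speed limit or range.

## Working session

There is one attempt and no reset: what is moved stays moved. The work goes in short steps, Python scripts to look and compute and a tool call to move; the robot and the scene stay as the last step left them, time stands still between calls to the robot, and variables do not carry over. Pictures are saved under pics/ and viewed, at most 14 in all, crops included, and the job is handed in when it is done.

Besides the shell and the picture viewer there is one more tool, called after "Request:" as name([rows], argument=value, ...), one row to a line, values as JSON. carry_out: Moves the arm, as the interface text tells. Its arguments: {"type":"object","properties":{"plan":{"type":"array"},"grip":{"type":"number"},"grip_force":{"type":"number"}},"required":["plan"]}

```bash
mkdir -p pics; ls
cat > h.py <<'E'
from rig import *
import numpy as np, cv2
from scipy.spatial.transform import Rotation as Ro
def cloud(name):
    s=get_state(); c=read_camera(name); K=c["camera_matrix"]; z=c["z_map"]
    v,u=np.mgrid[0:480,0:640]
    P=np.stack([(u-K[0,2])*z/K[0,0],(v-K[1,2])*z/K[1,1],z],-1)
    if "R" in c: W=(P-c["t"])@c["R"]
    else:
        T=c["tool_from_camera"]; R=Ro.from_rotvec(s["tool_rot"]).as_matrix()
        W=(P@T[:3,:3].T+T[:3,3])@R.T+s["tool_pos"]
    W[z==0]=np.nan
    return c["img"],W
E
python3 - <<'E'
from h import *
s=get_state(); print(s)
for n in("scene","side"):
    i,W=cloud(n); cv2.imwrite(f"pics/{n}0.png",i); np.save(n+"0.npy",W)
    c=read_camera(n); print(n,-c["R"].T@c["t"])
E
```

```text
pics
{'t': 0.0, 'q': array([-1.20655853e+00,  3.51216669e-01,  1.65242893e+00, -2.03275680e-05,
        1.13911507e+00, -8.46236603e-02]), 'qvel': array([ 9.13066729e-06, -1.28312393e-03, -1.39820802e-03,  6.65557252e-04,
       -6.11432750e-04,  1.30885818e-03]), 'joint_efforts': array([-1.55602185e-03, -5.06110775e+01, -2.91404253e+01, -1.94952891e-04,
        4.60564494e-03, -1.10329009e-05]), 'tool_pos': array([ 0.23854334, -0.49517333,  0.20736732]), 'tool_rot': array([-3.06167642e+00, -6.98922060e-01,  2.84278182e-04]), 'wrist_force': array([ 1.00709936, -0.93494469,  0.71363774]), 'moment': array([ 0.05208125,  0.01854379, -0.00087055]), 'gripper_force': 0.0, 'gripper_width': 0.08557350660410443}
scene [1.08466227 0.14108181 0.84485572]
side [0.40127631 0.55203603 0.758288  ]
```

View pics/scene0.png

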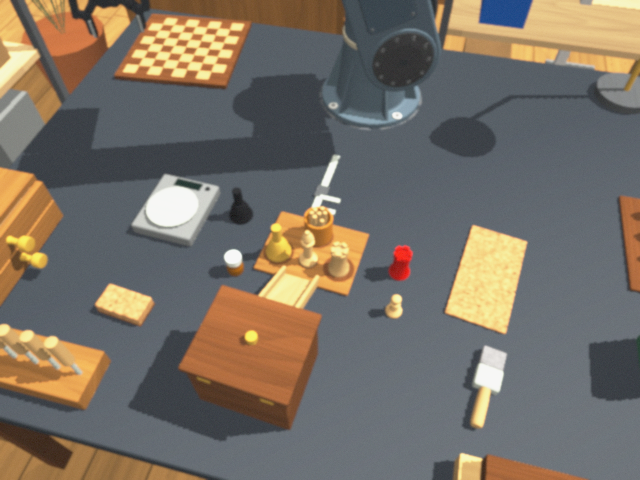

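View pics/side0.png

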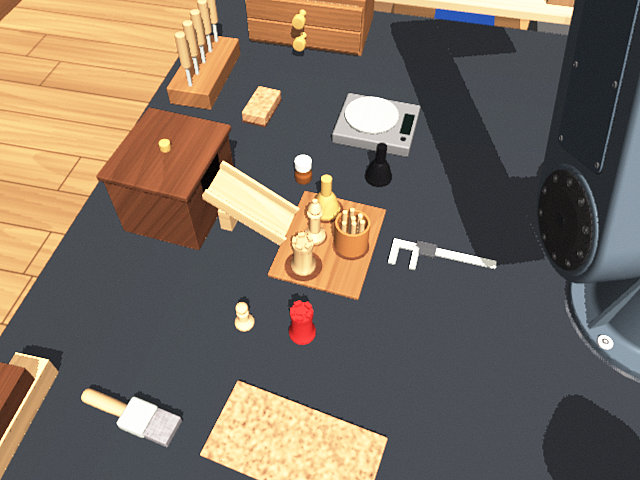

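The scene view, where image right is +y, shows:
- **Landing:** brass weight (278,245), cup (319,226), rook (340,258) and bishop (308,250) stand on the board.
- **Look-alikes:** the black weight is at (239,207) and the red rook at (401,262). Both are off the board and coloured, so neither is meant.
- **Mat and scale:** the mat is at (488,277) and the scale at (176,208).
- **Bystanders:** the pawn is at (395,306) and the jar at (234,262).

Next I'll measure their positions and check with an enlarged crop.

```bash
cat > m.py <<'E'
from h import *
from scipy.optimize import least_squares
S,D=np.load("scene0.npy"),np.load("side0.npy")
def circ(P,r,c0):
    f=least_squares(lambda c:np.hypot(*(P[:,:2]-c).T)-r,c0,loss="soft_l1",f_scale=.002); return f.x.round(4),len(P),np.abs(f.fun).mean().round(4)
def near(W,c,rad,z0,z1):
    P=W.reshape(-1,3); P=P[~np.isnan(P[:,0])]
    return P[(np.hypot(*(P[:,:2]-c).T)<rad)&(P[:,2]>z0)&(P[:,2]<z1)]
if __name__=="__main__":
    px=dict(weight=(278,245),cup=(319,226),rook=(340,258),bishop=(308,250),mat=(488,277),pan=(172,207),pawn=(395,306),jar=(234,262),redrook=(401,262),black=(239,207),box=(250,350))
    for k,(u,v) in px.items(): print(k,S[v,u].round(4))
    G=S[207,172][:2]
    for n,W in(("scene",S),("side",D)):
        m=near(W,S[277,488][:2],.16,.003,.012); r=cv2.minAreaRect((m[:,:2]*1000).astype(np.float32)); print(n,"mat",r,m[:,2].mean())
        p=near(W,G,.075,.033,.040); print("pan",cv2.minEnclosingCircle((p[:,:2]*1000).astype(np.float32)),np.median(p[:,:2],0),np.median(p[:,2]))
        b=near(W,S[250,308][:2],.14,.006,.011); r=cv2.minAreaRect((b[:,:2]*1000).astype(np.float32)); print("board",r,np.median(b[:,2]))
        for k,z0,z1,r,rad in(("weight",.055,.084,.009,.03),("cup",.02,.066,.028,.04),("rook",.024,.054,.015,.025),("bishop",.03,.062,.009,.018),("pawn",.002,.006,.015,.03),("jar",.01,.03,.016,.03)):
            u,v=px[k]; c=S[v,u][:2]
            for _ in range(3):
                P=near(W,c,rad,z0,z1)
                if len(P)<5: print(k,"few");break
                f=circ(P,r,c); c=f[0]
            else: print(k,f)
i=cv2.imread("pics/scene0.png")[180:340,180:430]; cv2.imwrite("pics/crop.png",cv2.resize(i,None,fx=3,fy=3,interpolation=2))
E
python3 m.py
```

```text
weight [ 0.5396 -0.0775  0.0458]
cup [ 0.4748 -0.0135  0.0439]
rook [0.5525 0.0455 0.0637]
bishop [ 0.5439 -0.0172  0.0558]
mat [0.4885 0.321  0.007 ]
pan [ 0.4933 -0.3174  0.0356]
pawn [0.6085 0.1592 0.0323]
jar [ 0.597  -0.1454  0.046 ]
redrook [0.5266 0.1547 0.0528]
black [ 0.4629 -0.1835  0.0391]
box [ 0.7937 -0.0377  0.1356]
scene mat ((486.16961669921875, 322.30377197265625), (309.052978515625, 304.02685546875), 71.17993927001953) 0.005636906464830592
pan ((489.9574890136719, -318.3988342285156), 53.69837188720703) [ 0.49158415 -0.31822885] 0.03560234311979946
board ((500.64715576171875, -33.25401306152344), (189.99205017089844, 232.63577270507812), 2.255465030670166) 0.007899994536762562
weight (array([ 0.5426, -0.0776]), 95, np.float64(0.0027))
cup (array([ 0.4713, -0.0159]), 516, np.float64(0.0043))
rook (array([0.5646, 0.0444]), 125, np.float64(0.0031))
bishop (array([ 0.5478, -0.0149]), 80, np.float64(0.0023))
pawn (array([0.6007, 0.1594]), 51, np.float64(0.0047))
jar (array([ 0.5838, -0.1531]), 118, np.float64(0.0013))
side mat ((496.0310974121094, 312.776611328125), (244.479736328125, 224.95455932617188), 54.05037307739258) 0.004835777655063016
pan ((490.313232421875, -318.56683349609375), 52.98725509643555) [ 0.48992219 -0.31601513] 0.03415249706402125
board ((532.1968383789062, -28.497329711914062), (224.9456329345703, 252.08767700195312), 62.927249908447266) 0.006980444231526578
weight (array([ 0.5303, -0.0839]), 171, np.float64(0.0013))
cup (array([ 0.4735, -0.0168]), 996, np.float64(0.0035))
rook (array([0.5401, 0.0397]), 202, np.float64(0.0006))
bishop (array([ 0.5353, -0.0219]), 126, np.float64(0.0007))
pawn (array([0.6039, 0.1562]), 62, np.float64(0.0012))
jar (array([ 0.5876, -0.1552]), 145, np.float64(0.0015))
```

View pics/crop.png

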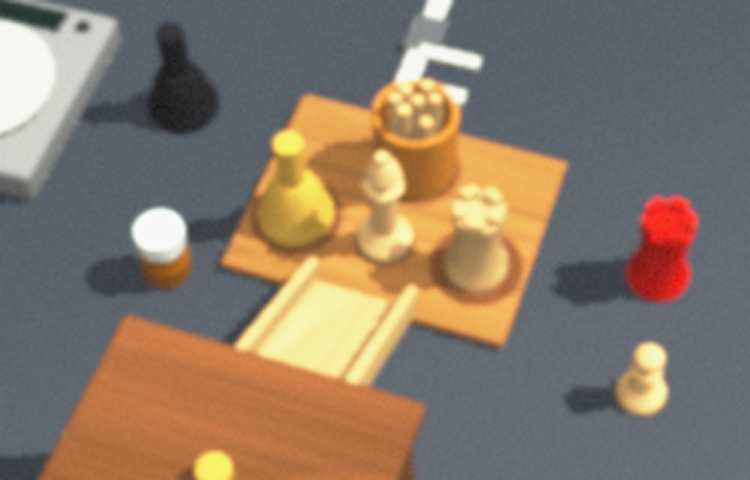

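The crop confirms the targets: natural-coloured rook at crop (480,240), yellow brass weight (292,200) and cup (415,135), all on the board. The black weight (178,85) and red rook (665,250) stand off it.

The side-camera fits agree with the given layout: the cup, weight and rook each lie 62 mm from the bishop, and landing yaw is about -4.6°. I'll turn the tool and move over the board.

Request:
carry_out([
  {"twist":0.132},
  {"twist":0.132},
  {"twist":0.132},
  {"twist":0.132},
  {"tz":-0.03},
])

```text
$.plan[0]: bad value
```

Request:
carry_out([
  {"tx":0.018,"ty":-0.045},
  {"tx":0.018,"ty":-0.045},
  {"tx":0.018,"ty":-0.045},
  {"tx":0.018,"ty":-0.045},
  {"tx":0.018,"ty":-0.045},
])

```text
$.plan[0]: bad value
```

Request:
carry_out([
  {"tx":0.018,"ty":-0.045},
  {"tx":0.018,"ty":-0.045},
  {"tx":0.018,"ty":-0.045},
  {"tx":0.018,"ty":-0.045},
  {},
])

```text
$.plan[0]: bad value
```

Run:
```python
from h import *
s=get_state(); R=Ro.from_rotvec(s["tool_rot"]).as_matrix()
print(s["t"],s["tool_pos"],np.degrees(np.arctan2(R[1,0],R[0,0])),R[:,2],s["gripper_width"],s["wrist_force"])
i,W=cloud("wrist"); cv2.imwrite("pics/w1.png",i); np.save("w1.npy",W)
c=read_camera("wrist"); print(c["tool_from_camera"].round(4))
# mat by colour in scene
from m import S,D
for n,Wd in(("scene",S),("side",D)):
    im=cv2.imread(f"pics/{n}0.png").astype(int); m=(im[...,2]-im[...,0]>50)&(np.hypot(Wd[...,0]-.487,Wd[...,1]-.322)<.16)&(Wd[...,2]<.02)
    m=cv2.morphologyEx(m.astype(np.uint8),cv2.MORPH_OPEN,np.ones((3,3))).astype(bool)
    r=cv2.minAreaRect((Wd[m][:,:2]*1000).astype(np.float32)); print(n,r)
```

```text
0.2 [ 0.23857344 -0.49532891  0.20758571] 25.713480220444424 [-2.41396284e-04  6.29811422e-04 -9.99999773e-01] 0.08544804646932036 [0.24578151 0.14791861 0.05881135]
[[-4.000e-04 -9.454e-01 -3.260e-01  8.310e-02]
 [ 1.000e+00 -3.000e-04 -1.000e-04 -3.000e-04]
 [-0.000e+00 -3.260e-01  9.454e-01 -1.657e-01]
 [ 0.000e+00  0.000e+00  0.000e+00  1.000e+00]]
scene ((470.8152770996094, 277.4674072265625), (204.11245727539062, 231.7696075439453), 80.69105529785156)
side ((475.8798828125, 272.29949951171875), (207.6307830810547, 220.3878936767578), 81.04644775390625)
```

Rows need all four numbers.

Request:
carry_out([
  {"tx":0,"ty":0,"tz":0,"twist":0.132},
  {"tx":0,"ty":0,"tz":0,"twist":0.132},
  {"tx":0,"ty":0,"tz":0,"twist":0.132},
  {"tx":0,"ty":0,"tz":0,"twist":0.132},
  {"tx":0,"ty":0,"tz":-0.03,"twist":0},
])

```text
t: 0.8
tool_pos: [0.238, -0.4939, 0.235]
tool_rot: [-3.133, 0.131, 0.004]
wrist_force: [-0.2, -0.5, 1.0]
gripper_width: 0.0856
gripper_force: 0.0
```

Request:
carry_out([
  {"tx":0.018,"ty":-0.045,"tz":0,"twist":0},
  {"tx":0.018,"ty":-0.045,"tz":0,"twist":0},
  {"tx":0.018,"ty":-0.045,"tz":0,"twist":0},
  {"tx":0.018,"ty":-0.045,"tz":0,"twist":0},
  {"tx":0.018,"ty":-0.045,"tz":0,"twist":0},
])

```text
t: 1.3
tool_pos: [0.3466, -0.2766, 0.238]
tool_rot: [3.139, -0.125, 0.001]
wrist_force: [1.5, -0.7, 0.0]
gripper_width: 0.0856
gripper_force: 0.0
```

Request:
carry_out([
  {"tx":0.018,"ty":-0.045,"tz":0,"twist":0},
  {"tx":0.018,"ty":-0.045,"tz":0,"twist":0},
  {"tx":0.018,"ty":-0.045,"tz":0,"twist":0},
  {"tx":0.018,"ty":-0.045,"tz":0,"twist":0},
  {"tx":0,"ty":0,"tz":0,"twist":0},
])

```text
t: 1.8
tool_pos: [0.4337, -0.1004, 0.238]
tool_rot: [-3.139, 0.116, -0.001]
wrist_force: [-1.6, -0.7, 0.2]
gripper_width: 0.0858
gripper_force: 0.0
```

Run:
```python
from h import *
s=get_state(); R=Ro.from_rotvec(s["tool_rot"]).as_matrix()
print(s["t"],s["tool_pos"],np.degrees(np.arctan2(R[1,0],R[0,0])),s["wrist_force"])
i,W=cloud("wrist"); cv2.imwrite("pics/w1.png",i); np.save("w1.npy",W)
from m import S,D
for n,Wd in(("scene",S),("side",D)):
    im=cv2.imread(f"pics/{n}0.png").astype(int); m=(im[...,2]-im[...,0]>50)&(np.hypot(Wd[...,0]-.487,Wd[...,1]-.322)<.14)&(Wd[...,2]<.02)
    k,l,st,_=cv2.connectedComponentsWithStats(cv2.morphologyEx(m.astype(np.uint8),cv2.MORPH_OPEN,np.ones((3,3))))
    m=l==1+np.argmax(st[1:,4]); r=cv2.minAreaRect((Wd[m][:,:2]*1000).astype(np.float32)); print(n,r,np.median(Wd[m][:,2]))
```

```text
1.8 [ 0.43367178 -0.10038471  0.23799854] -4.223184679411174 [-1.56898786 -0.66202896  0.2438275 ]
scene ((478.3216552734375, 321.268310546875), (113.69841003417969, 232.0321502685547), 81.24132537841797) 0.005440053908599056
side ((483.3878479003906, 319.8522644042969), (110.53483581542969, 221.05445861816406), 81.43021392822266) 0.0044809658876193495
```

View pics/w1.png

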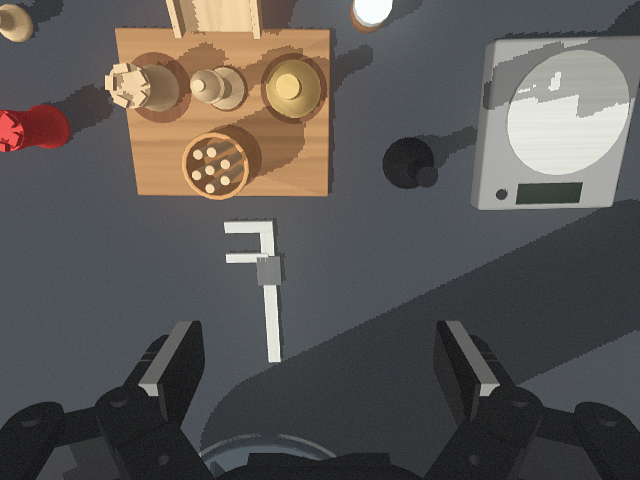

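The wrist view shows the board clearly: rook (150,85), bishop (217,87), weight (293,87), cup (215,165) and pan (568,112). I'll refine positions from this depth map together with the side view.

Run:
```python
from m import *
W1=np.load("w1.npy")
g=dict(weight=(.5303,-.0839),cup=(.4735,-.0168),rook=(.5401,.0397),bishop=(.5353,-.0219))
for n,W in(("wrist",W1),("side",D),("scene",S)):
    for k,z0,z1,r,rad in(("weight",.055,.084,.009,.016),("cup",.02,.066,.028,.034),("rook",.024,.054,.015,.022),("bishop",.03,.062,.009,.016)):
        P=near(W,g[k],rad,z0,z1); P=P if k!="cup" else P[np.hypot(*(P[:,:2]-g[k]).T)>.02]
        print(n,k,circ(P,r,g[k]) if len(P)>5 else len(P))
    p=near(W,(.49,-.3185),.075,.033,.040)
    print(n,"pan",cv2.minEnclosingCircle((p[:,:2]*1000).astype(np.float32)),np.median(p[:,2]))
b=near(W1,(.5,-.02),.14,.006,.0105);print("board",cv2.minAreaRect((b[:,:2]*1000).astype(np.float32)),np.median(b[:,2]))
for k,zt,rad in(("weight",.086,.013),("rook",.074,.02),("bishop",.09,.01)):
    P=near(W1,g[k],rad,zt-.006,zt+.004); print(k,"top",len(P),(cv2.minEnclosingCircle((P[:,:2]*1000).astype(np.float32)),P[:,2].mean()) if len(P) else"")
```

```text
wrist weight (array([ 0.5281, -0.0842]), 40, np.float64(0.0003))
wrist cup (array([ 0.4719, -0.02  ]), 1305, np.float64(0.0024))
wrist rook (array([0.5381, 0.0394]), 435, np.float64(0.0002))
wrist bishop (array([ 0.5331, -0.0224]), 94, np.float64(0.0001))
wrist pan ((489.1794128417969, -320.9609069824219), 52.5461311340332) 0.03584608337102231
side weight (array([ 0.5303, -0.0839]), 171, np.float64(0.0013))
side cup (array([ 0.4733, -0.0167]), 846, np.float64(0.0015))
side rook (array([0.5401, 0.0397]), 202, np.float64(0.0006))
side bishop (array([ 0.5353, -0.0219]), 126, np.float64(0.0007))
side pan ((490.313232421875, -318.56683349609375), 52.98725509643555) 0.03415249706402125
scene weight (array([ 0.5283, -0.0827]), 95, np.float64(0.0007))
scene cup (array([ 0.4718, -0.016 ]), 420, np.float64(0.0016))
scene rook (array([0.538 , 0.0411]), 134, np.float64(0.0006))
scene bishop (array([ 0.5333, -0.0209]), 81, np.float64(0.0007))
scene pan ((489.9574890136719, -318.3988342285156), 53.69837188720703) 0.03560234311979946
board ((472.417724609375, -17.72339630126953), (189.846435546875, 221.1431884765625), 85.38004302978516) 0.007814644449445199
weight top 499 (((528.1636962890625, -84.35215759277344), 8.943843841552734), np.float64(0.08567824913529003))
rook top 1034 (((537.5870971679688, 39.03324890136719), 16.8990478515625), np.float64(0.07181130289625225))
bishop top 383 (((533.6255493164062, -22.748577117919922), 9.524131774902344), np.float64(0.0890271779287909))
```

```bash
cat >> h.py <<'E'
def go(x,y,z,yaw=None):
    s=get_state(); R=Ro.from_rotvec(s["tool_rot"]).as_matrix(); d=R.T@(np.array([x,y,z])-s["tool_pos"])
    w=np.degrees(np.arctan2(R[1,0],R[0,0]))
    print("t",s["t"].__round__(2),"pos",s["tool_pos"].round(4),"yaw",w.round(2),"gw",round(s["gripper_width"],4),"gf",round(s["gripper_force"],1),"F",s["wrist_force"].round(1),"\nneed",d.round(4),"" if yaw is None else "twist %.3f"%np.radians(w-yaw))
E
python3 -c "
from h import *
go(.4717,-.0170,.031,-4.6)"
```

```text
t 1.85 pos [ 0.4328 -0.1025  0.2379] yaw -4.27 gw 0.0859 gf 0.0 F [-0.3 -0.8 -0.8] 
need [ 0.0324 -0.0881  0.2069] twist 0.006
```

Request:
carry_out([
  {"tx":0.016,"ty":-0.044,"tz":0,"twist":0.006},
  {"tx":0.016,"ty":-0.044,"tz":0,"twist":0},
  {"tx":0,"ty":0,"tz":0.03,"twist":0},
  {"tx":0,"ty":0,"tz":0.03,"twist":0},
  {"tx":0,"ty":0,"tz":0,"twist":0},
])

```text
t: 2.35
tool_pos: [0.4692, -0.0201, 0.175]
tool_rot: [-3.138, 0.135, 0.01]
wrist_force: [-1.2, 0.9, 0.3]
gripper_width: 0.0853
gripper_force: 0.0
```

Request:
carry_out([
  {"tx":0,"ty":0,"tz":0,"twist":0},
])

```text
t: 2.45
tool_pos: [0.4713, -0.0205, 0.1785]
tool_rot: [3.139, -0.136, -0.001]
wrist_force: [-0.2, -0.6, 0.5]
gripper_width: 0.0853
gripper_force: 0.0
```

```bash
python3 -c "
from h import *
go(.4717,-.0170,.031,-4.6)"
```

```text
t 2.45 pos [ 0.4713 -0.0205  0.1785] yaw -4.96 gw 0.0853 gf 0.0 F [-0.2 -0.6  0.5] 
need [ 1.000e-04 -3.500e-03  1.475e-01] twist -0.006
```

Request:
carry_out([
  {"tx":0,"ty":-0.003,"tz":0.01,"twist":0},
  {"tx":0,"ty":0,"tz":0.04,"twist":0},
  {"tx":0,"ty":0,"tz":0.03,"twist":0},
  {"tx":0,"ty":0,"tz":0,"twist":0},
  {"tx":0,"ty":0,"tz":0,"twist":0},
])

```text
t: 2.95
tool_pos: [0.4721, -0.0168, 0.0989]
tool_rot: [3.139, -0.134, 0.001]
wrist_force: [0.1, 0.9, 0.3]
gripper_width: 0.0855
gripper_force: 0.0
```

```bash
python3 -c "
from h import *
go(.4717,-.0170,.031,-4.6)
i,W=cloud('wrist'); cv2.imwrite('pics/w2.png',i); np.save('w2.npy',W)
go(.4717,-.0170,.031,-4.6)"
```

```text
t 2.95 pos [ 0.4721 -0.0168  0.0989] yaw -4.9 gw 0.0855 gf 0.0 F [0.1 0.9 0.3] 
need [-0.0005  0.0003  0.0679] twist -0.005
t 3.0 pos [ 0.4726 -0.0168  0.0995] yaw -4.9 gw 0.0857 gf 0.0 F [-0.6  0.4 -0.3] 
need [-0.001   0.0003  0.0685] twist -0.005
```

View pics/w2.png

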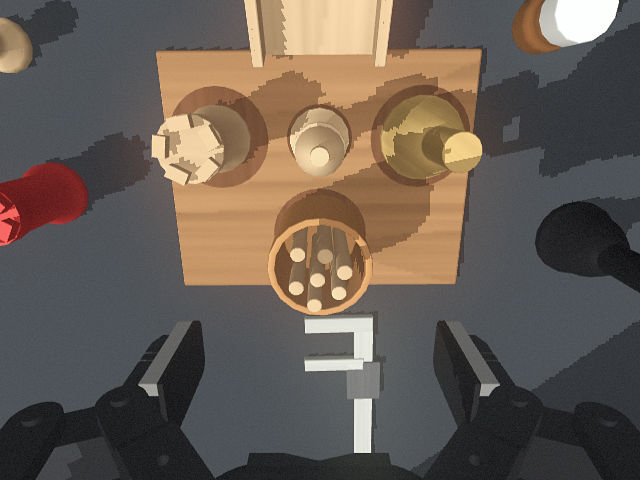

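The cup at (320,265) sits centred between the fingers. Descending to grip it, and re-fitting from this nearer depth map.

Request:
carry_out([
  {"tx":0,"ty":0,"tz":0.03,"twist":0},
  {"tx":0,"ty":0,"tz":0.025,"twist":0},
  {"tx":0,"ty":0,"tz":0.013,"twist":0},
  {"tx":0,"ty":0,"tz":0,"twist":0},
  {"tx":0,"ty":0,"tz":0,"twist":0},
])

```text
t: 3.5
tool_pos: [0.4724, -0.0167, 0.0311]
tool_rot: [3.139, -0.134, 0.002]
wrist_force: [-0.8, 0.2, 0.3]
gripper_width: 0.0852
gripper_force: 0.0
```

Run:
```python
from m import *
go(.4717,-.0170,.031,-4.6)
W=np.load("w2.npy")
g=dict(weight=(.5285,-.0838),cup=(.4717,-.0170),rook=(.5385,.0398),bishop=(.5335,-.022))
for k,z0,z1,r,rad in(("weight",.055,.084,.009,.016),("cup",.02,.066,.028,.034),("rook",.024,.054,.015,.022),("bishop",.03,.062,.009,.016)):
    P=near(W,g[k],rad,z0,z1); P=P if k!="cup" else P[np.hypot(*(P[:,:2]-g[k]).T)>.024]
    print(k,circ(P,r,g[k]) if len(P)>5 else len(P))
for k,z0,z1,rad in(("cup",.064,.07,.034),("weight",.082,.089,.013),("rook",.07,.077,.02)):
    P=near(W,g[k],rad,z0,z1); print(k,"top",cv2.minEnclosingCircle((P[:,:2]*1000).astype(np.float32)))
```

```text
t 3.5 pos [ 0.4724 -0.0167  0.0311] yaw -4.88 gw 0.0852 gf 0.0 F [-0.8  0.2  0.3] 
need [-0.0007  0.0004  0.0001] twist -0.005
weight (array([ 0.5282, -0.0844]), 661, np.float64(0.0001))
cup (array([ 0.4722, -0.0148]), 2416, np.float64(0.0015))
rook (array([0.5381, 0.0395]), 511, np.float64(0.0001))
bishop 0
cup top ((471.65625, -17.407371520996094), 28.022388458251953)
weight top ((528.4108276367188, -84.19403839111328), 9.265726089477539)
rook top ((538.203857421875, 39.170631408691406), 16.511516571044922)
```

Request:
carry_out([
  {"tx":-0.0005,"ty":0.0005,"tz":0,"twist":0},
  {"tx":0,"ty":0,"tz":0,"twist":0},
  {"tx":0,"ty":0,"tz":0,"twist":0},
  {"tx":0,"ty":0,"tz":0,"twist":0},
  {"tx":0,"ty":0,"tz":0,"twist":0},
], grip=0.4, grip_force=40)

```text
t: 4.0
tool_pos: [0.4716, -0.0173, 0.0313]
tool_rot: [3.138, -0.134, 0.003]
wrist_force: [-3.8, -2.5, 14.2]
gripper_width: 0.0552
gripper_force: 39.3
```

Run:
```python
from h import *
go(.4717,-.0170,.031,-4.6)
a=np.radians(-8.6); 
for d in(-.073,0,.073): print(d,.4834+d*np.cos(a),.3199+d*np.sin(a))
```

```text
t 4.0 pos [ 0.4716 -0.0173  0.0313] yaw -4.88 gw 0.0552 gf 39.3 F [-3.8 -2.5 14.2] 
need [ 0.     -0.0003  0.0003] twist -0.005
-0.073 0.41122078418356856 0.3308160800713908
0 0.4834 0.3199
0.073 0.5555792158164314 0.30898391992860924
```

Request:
carry_out([
  {"tx":0,"ty":0,"tz":-0.01,"twist":0},
  {"tx":0,"ty":0,"tz":-0.025,"twist":0},
  {"tx":0,"ty":0,"tz":-0.025,"twist":0},
  {"tx":-0.0112,"ty":-0.02,"tz":0,"twist":0},
  {"tx":-0.0112,"ty":-0.0427,"tz":0,"twist":0},
])

```text
t: 4.5
tool_pos: [0.4544, 0.0467, 0.0912]
tool_rot: [3.138, -0.139, 0.003]
wrist_force: [1.7, 0.7, -2.4]
gripper_width: 0.0545
gripper_force: 43.2
```

Request:
carry_out([
  {"tx":-0.0112,"ty":-0.0427,"tz":0,"twist":0},
  {"tx":-0.0112,"ty":-0.0427,"tz":0,"twist":0},
  {"tx":-0.0112,"ty":-0.0427,"tz":0,"twist":0},
  {"tx":-0.0112,"ty":-0.0427,"tz":0,"twist":0},
  {"tx":-0.0112,"ty":-0.0427,"tz":0,"twist":0},
])

```text
t: 5.0
tool_pos: [0.4158, 0.2667, 0.0906]
tool_rot: [-3.138, 0.134, -0.001]
wrist_force: [2.0, -0.4, -2.1]
gripper_width: 0.0544
gripper_force: 43.2
```

Request:
carry_out([
  {"tx":-0.0112,"ty":-0.0427,"tz":0,"twist":0},
  {"tx":0,"ty":-0.022,"tz":0,"twist":0},
  {"tx":0,"ty":0,"tz":0,"twist":0},
  {"tx":0,"ty":0,"tz":0,"twist":0},
])

```text
t: 5.4
tool_pos: [0.4104, 0.3302, 0.0901]
tool_rot: [3.138, -0.132, -0.0]
wrist_force: [0.5, -0.5, -2.0]
gripper_width: 0.0548
gripper_force: 43.3
```

Run:
```python
from h import *
go(.4112,.3308,.0295)
i,W=cloud("wrist"); cv2.imwrite("pics/w3.png",i)
i,W=cloud("side"); cv2.imwrite("pics/s3.png",i)
```

```text
t 5.4 pos [0.4104 0.3302 0.0901] yaw -4.83 gw 0.0548 gf 43.3 F [ 0.5 -0.5 -2. ] 
need [ 0.0008 -0.0007  0.0606]
```

View pics/w3.png

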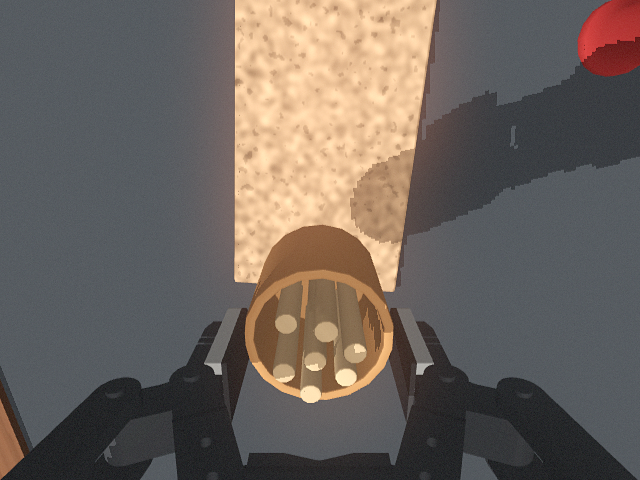

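The cup is held upright at (320,330). The mat's near edge runs from (236,281) to (395,290), so I'll check that the cup lands fully on it.

Run:
```python
from h import *
i,W=cloud("wrist")
for u,v in((240,276),(390,284),(236,285),(300,100),(238,20),(430,20)): print(u,v,W[v,u].round(4))
go(.4112,.3308,.0295)
```

```text
240 276 [0.387  0.3841 0.0061]
390 284 [0.3719 0.2838 0.0051]
236 285 [ 0.3776  0.3895 -0.0007]
300 100 [0.4946 0.3327 0.0067]
238 20 [0.5386 0.3622 0.0067]
430 20 [0.5298 0.2573 0.0052]
t 5.55 pos [0.4108 0.3293 0.09  ] yaw -4.94 gw 0.0546 gf 43.3 F [ 0.8  0.  -2.5] 
need [ 0.0003 -0.0015  0.0605]
```

Request:
carry_out([
  {"tx":0.005,"ty":0,"tz":0.02,"twist":0},
  {"tx":0,"ty":0,"tz":0.02,"twist":0},
  {"tx":0,"ty":0,"tz":0.015,"twist":0},
  {"tx":0,"ty":0,"tz":0.005,"twist":0},
  {"tx":0,"ty":0,"tz":0,"twist":0},
])

```text
t: 6.05
tool_pos: [0.4158, 0.3291, 0.0301]
tool_rot: [3.138, -0.135, -0.001]
wrist_force: [-0.2, 0.4, -2.4]
gripper_width: 0.0544
gripper_force: 43.3
```

Request:
carry_out([
  {"tx":0,"ty":0,"tz":0,"twist":0},
  {"tx":0,"ty":0,"tz":0,"twist":0},
])

```text
t: 6.25
tool_pos: [0.4161, 0.3297, 0.0303]
tool_rot: [-3.138, 0.134, -0.001]
wrist_force: [0.6, 0.0, -2.5]
gripper_width: 0.0547
gripper_force: 43.3
```

```bash
python3 -c "
from h import *
go(.4162,.3295,.0295)"
```

```text
t 6.25 pos [0.4161 0.3297 0.0303] yaw -4.91 gw 0.0547 gf 43.3 F [ 0.6  0.  -2.5] 
need [0.0002 0.0002 0.0008]
```

Request:
carry_out([
  {"tx":0,"ty":0,"tz":0.001,"twist":0},
  {"tx":0,"ty":0,"tz":0,"twist":0},
])

```text
t: 6.45
tool_pos: [0.416, 0.3299, 0.0295]
tool_rot: [-3.138, 0.134, -0.001]
wrist_force: [-0.6, -1.0, 4.6]
gripper_width: 0.0547
gripper_force: 43.9
```

Request:
carry_out([
  {"tx":0,"ty":0,"tz":0,"twist":0},
  {"tx":0,"ty":0,"tz":0,"twist":0},
  {"tx":0,"ty":0,"tz":0,"twist":0},
  {"tx":0,"ty":0,"tz":0,"twist":0},
], grip=1)

```text
t: 6.85
tool_pos: [0.4157, 0.3299, 0.0289]
tool_rot: [-3.139, 0.134, 0.0]
wrist_force: [0.7, 1.2, 0.7]
gripper_width: 0.085
gripper_force: 0.0
```

Request:
carry_out([
  {"tx":0,"ty":0,"tz":-0.03,"twist":0},
  {"tx":0,"ty":0,"tz":-0.04,"twist":0},
  {"tx":0,"ty":0,"tz":-0.04,"twist":0},
  {"tx":0,"ty":0,"tz":-0.04,"twist":0},
  {"tx":0,"ty":0,"tz":0,"twist":0},
])

```text
t: 7.35
tool_pos: [0.4178, 0.3313, 0.184]
tool_rot: [-3.134, 0.133, -0.011]
wrist_force: [-0.2, 0.7, -1.1]
gripper_width: 0.0853
gripper_force: 0.0
```

```bash
python3 -c "
from m import *
go(.5284,-.0843,.18,85.3)
i,W=cloud('wrist'); cv2.imwrite('pics/w4.png',i)
P=near(W,(.416,.33),.034,.063,.069); print(cv2.minEnclosingCircle((P[:,:2]*1000).astype(np.float32)),len(P))
"
```

```text
t 7.35 pos [0.4178 0.3313 0.184 ] yaw -4.88 gw 0.0853 gf 0.0 F [-0.2  0.7 -1.1] 
need [0.1455 0.4047 0.0028] twist -1.574
((416.0324401855469, 329.5487365722656), 27.919069290161133) 1388
```

Cup released on the mat at (0.4160, 0.3295). Now the weight.

Request:
carry_out([
  {"tx":0.01,"ty":0.025,"tz":0,"twist":0},
  {"tx":0.0162,"ty":0.045,"tz":0,"twist":0},
  {"tx":0.0162,"ty":0.045,"tz":0,"twist":0},
  {"tx":0.0162,"ty":0.045,"tz":0,"twist":0},
  {"tx":0.0162,"ty":0.045,"tz":0,"twist":0},
])

```text
t: 7.9
tool_pos: [0.4724, 0.1174, 0.1777]
tool_rot: [3.138, -0.133, -0.003]
wrist_force: [1.6, 0.8, 0.9]
gripper_width: 0.0852
gripper_force: 0.0
```

Request:
carry_out([
  {"tx":0.0162,"ty":0.045,"tz":0,"twist":0},
  {"tx":0.0162,"ty":0.045,"tz":0,"twist":0},
  {"tx":0.0162,"ty":0.045,"tz":0,"twist":0},
  {"tx":0.0162,"ty":0.045,"tz":0,"twist":0},
  {"tx":0.006,"ty":0.02,"tz":0,"twist":0},
])

```text
t: 8.4
tool_pos: [0.5264, -0.0894, 0.1775]
tool_rot: [3.138, -0.138, -0.002]
wrist_force: [-0.3, 0.1, 0.2]
gripper_width: 0.0853
gripper_force: 0.0
```

Request:
carry_out([
  {"tx":0,"ty":0,"tz":0,"twist":-0.143},
  {"tx":0,"ty":0,"tz":0,"twist":-0.143},
  {"tx":0,"ty":0,"tz":0,"twist":-0.143},
  {"tx":0,"ty":0,"tz":0,"twist":-0.143},
  {"tx":0,"ty":0,"tz":0,"twist":-0.143},
], grip=0.55)

```text
t: 8.9
tool_pos: [0.5257, -0.0859, 0.1774]
tool_rot: [-2.983, -0.981, 0.003]
wrist_force: [-0.2, -0.4, 0.1]
gripper_width: 0.0467
gripper_force: 0.0
```

Request:
carry_out([
  {"tx":0,"ty":0,"tz":0,"twist":-0.143},
  {"tx":0,"ty":0,"tz":0,"twist":-0.143},
  {"tx":0,"ty":0,"tz":0,"twist":-0.143},
  {"tx":0,"ty":0,"tz":0,"twist":-0.143},
  {"tx":0,"ty":0,"tz":0,"twist":-0.143},
])

```text
t: 9.4
tool_pos: [0.5257, -0.0859, 0.1775]
tool_rot: [-2.451, -1.963, 0.002]
wrist_force: [-0.0, 0.0, -0.7]
gripper_width: 0.0468
gripper_force: 0.0
```

Request:
carry_out([
  {"tx":0,"ty":0,"tz":0,"twist":-0.143},
  {"tx":0,"ty":0,"tz":0,"twist":0},
  {"tx":0,"ty":0,"tz":0,"twist":0},
])

```text
t: 9.7
tool_pos: [0.526, -0.086, 0.1781]
tool_rot: [-2.315, -2.122, 0.001]
wrist_force: [0.8, 0.2, -0.2]
gripper_width: 0.0469
gripper_force: 0.0
```

```bash
python3 -c "
from h import *
go(.5284,-.0843,.05,85.3)"
```

```text
t 9.7 pos [ 0.526  -0.086   0.1781] yaw 85.0 gw 0.0469 gf 0.0 F [ 0.8  0.2 -0.2] 
need [0.0018 0.0024 0.128 ] twist -0.005
```

Request:
carry_out([
  {"tx":0.0018,"ty":0.0024,"tz":0,"twist":-0.005},
  {"tx":0,"ty":0,"tz":0.04,"twist":0},
  {"tx":0,"ty":0,"tz":0.036,"twist":0},
  {"tx":0,"ty":0,"tz":0,"twist":0},
  {"tx":0,"ty":0,"tz":0,"twist":0},
])

```text
t: 10.2
tool_pos: [0.5291, -0.0844, 0.1034]
tool_rot: [-2.307, -2.132, 0.0]
wrist_force: [1.1, 0.2, 0.5]
gripper_width: 0.0469
gripper_force: 0.0
```

```bash
python3 -c "
from h import *
go(.5284,-.0843,.05,85.3)
i,W=cloud('wrist'); cv2.imwrite('pics/w5.png',i)"
```

```text
t 10.2 pos [ 0.5291 -0.0844  0.1034] yaw 85.47 gw 0.0469 gf 0.0 F [1.1 0.2 0.5] 
need [ 0.     -0.0007  0.0534] twist 0.003
```

View pics/w5.png

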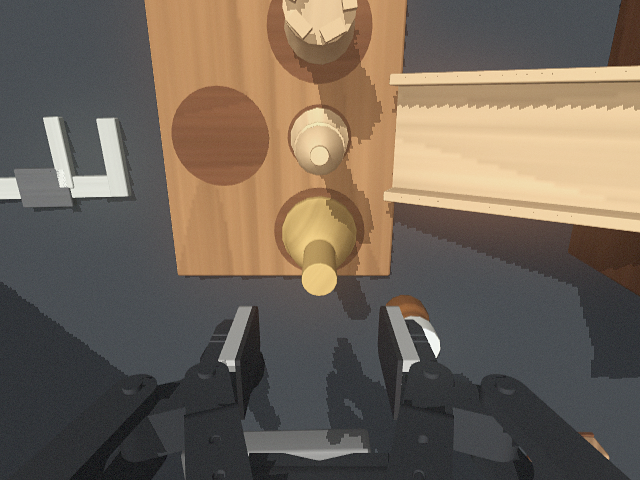

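The weight's post (320,278) is centred between the fingers and the jar at (415,325) is clear. Descending and gripping.

Request:
carry_out([
  {"tx":0,"ty":0,"tz":0.025,"twist":0},
  {"tx":0,"ty":0,"tz":0.02,"twist":0},
  {"tx":0,"ty":0,"tz":0.008,"twist":0},
  {"tx":0,"ty":0,"tz":0,"twist":0},
  {"tx":0,"ty":0,"tz":0,"twist":0},
])

```text
t: 10.75
tool_pos: [0.5298, -0.0847, 0.0513]
tool_rot: [2.305, 2.132, 0.002]
wrist_force: [-0.4, 0.1, -0.5]
gripper_width: 0.0474
gripper_force: 0.0
```

Request:
carry_out([
  {"tx":0,"ty":0,"tz":0,"twist":0},
  {"tx":0,"ty":0,"tz":0,"twist":0},
  {"tx":0,"ty":0,"tz":0,"twist":0},
  {"tx":0,"ty":0,"tz":0,"twist":0},
  {"tx":0,"ty":0,"tz":0,"twist":0},
], grip=0, grip_force=60)

```text
t: 11.25
tool_pos: [0.5295, -0.0846, 0.051]
tool_rot: [2.305, 2.132, 0.001]
wrist_force: [-2.6, -0.3, 8.2]
gripper_width: 0.0144
gripper_force: 58.5
```

```bash
python3 -c "
from h import *
go(.488,.320,.05,85.3)"
```

```text
t 11.25 pos [ 0.5295 -0.0846  0.051 ] yaw 85.53 gw 0.0144 gf 58.5 F [-2.6 -0.3  8.2] 
need [ 0.4001 -0.0729  0.0008] twist 0.004
```

Request:
carry_out([
  {"tx":0,"ty":0,"tz":-0.01,"twist":0},
  {"tx":0,"ty":0,"tz":-0.03,"twist":0},
  {"tx":0,"ty":0,"tz":-0.04,"twist":0},
  {"tx":0,"ty":0,"tz":-0.04,"twist":0},
  {"tx":0,"ty":0,"tz":-0.01,"twist":0},
])

```text
t: 11.75
tool_pos: [0.5305, -0.0848, 0.1845]
tool_rot: [2.302, 2.13, 0.005]
wrist_force: [0.7, -0.0, -1.8]
gripper_width: 0.0147
gripper_force: 59.1
```

Request:
carry_out([
  {"tx":0.02,"ty":-0.0041,"tz":0,"twist":0},
  {"tx":0.04,"ty":-0.0081,"tz":0,"twist":0},
  {"tx":0.045,"ty":-0.0081,"tz":0,"twist":0},
  {"tx":0.045,"ty":-0.0081,"tz":0,"twist":0},
  {"tx":0.045,"ty":-0.0081,"tz":0,"twist":0},
])

```text
t: 12.25
tool_pos: [0.5067, 0.1144, 0.1793]
tool_rot: [-2.306, -2.132, 0.002]
wrist_force: [0.9, -0.3, -3.0]
gripper_width: 0.0142
gripper_force: 59.0
```

Request:
carry_out([
  {"tx":0.045,"ty":-0.0081,"tz":0,"twist":0},
  {"tx":0.045,"ty":-0.0081,"tz":0,"twist":0},
  {"tx":0.045,"ty":-0.0081,"tz":0,"twist":0},
  {"tx":0.04,"ty":-0.0081,"tz":0,"twist":0},
  {"tx":0.03,"ty":-0.004,"tz":0,"twist":0},
])

```text
t: 12.75
tool_pos: [0.486, 0.3222, 0.1791]
tool_rot: [-2.304, -2.134, 0.002]
wrist_force: [0.2, -2.3, -3.5]
gripper_width: 0.0145
gripper_force: 59.0
```

Request:
carry_out([
  {"tx":0,"ty":0,"tz":0.03,"twist":0},
  {"tx":0,"ty":0,"tz":0.02,"twist":0},
  {"tx":0,"ty":0,"tz":0,"twist":0},
  {"tx":0,"ty":0,"tz":0,"twist":0},
])

```text
t: 13.15
tool_pos: [0.4873, 0.3198, 0.13]
tool_rot: [-2.306, -2.133, 0.001]
wrist_force: [0.0, -0.5, -3.1]
gripper_width: 0.0146
gripper_force: 58.9
```

```bash
python3 -c "
from h import *
go(.488,.320,.0495,85.3)"
```

```text
t 13.15 pos [0.4873 0.3198 0.13  ] yaw 85.52 gw 0.0146 gf 58.9 F [ 0.  -0.5 -3.1] 
need [0.0003 0.0008 0.0805] twist 0.004
```

Request:
carry_out([
  {"tx":0,"ty":0.001,"tz":0.03,"twist":0},
  {"tx":0,"ty":0,"tz":0.03,"twist":0},
  {"tx":0,"ty":0,"tz":0.018,"twist":0},
  {"tx":0,"ty":0,"tz":0.002,"twist":0},
  {"tx":0,"ty":0,"tz":0,"twist":0},
])

```text
t: 13.65
tool_pos: [0.489, 0.3201, 0.0511]
tool_rot: [2.306, 2.133, 0.002]
wrist_force: [0.6, 0.5, -2.9]
gripper_width: 0.0144
gripper_force: 59.2
```

Request:
carry_out([
  {"tx":0,"ty":0,"tz":0.0005,"twist":0},
  {"tx":0,"ty":0,"tz":0,"twist":0},
])

```text
t: 13.85
tool_pos: [0.4889, 0.3202, 0.0506]
tool_rot: [2.306, 2.133, 0.003]
wrist_force: [-0.1, 0.4, -2.8]
gripper_width: 0.0141
gripper_force: 59.2
```

```bash
python3 -c "
from h import *
go(.488,.320,.0495,85.3)
i,W=cloud('scene'); cv2.imwrite('pics/s6.png',cv2.resize(i[180:380,300:566],(798,600)))"
```

```text
t 13.85 pos [0.4889 0.3202 0.0506] yaw 85.53 gw 0.0141 gf 59.2 F [-0.1  0.4 -2.8] 
need [-0.0002 -0.0009  0.0011] twist 0.004
```

View pics/s6.png

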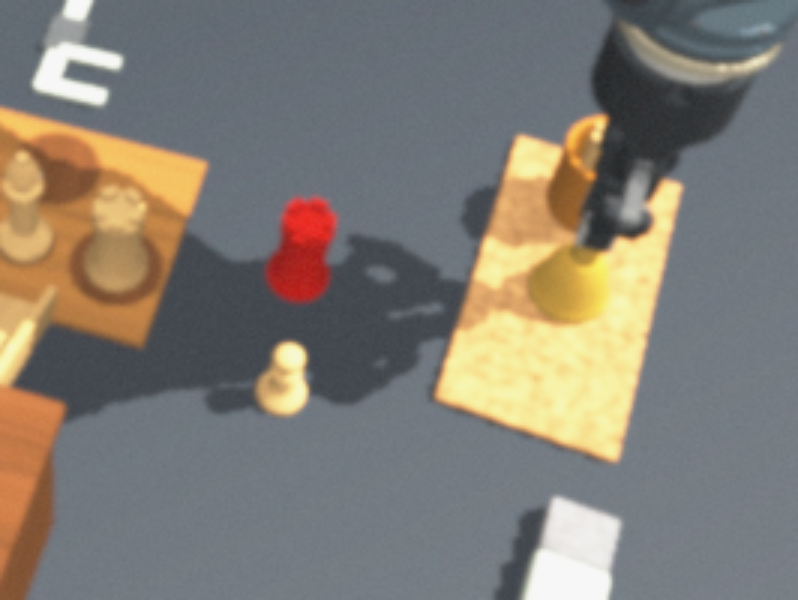

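The weight hangs upright over the mat's middle at crop (570,280), clear of the cup. Lowering the last bit and releasing.

Request:
carry_out([
  {"tx":0,"ty":0,"tz":0.001,"twist":0},
  {"tx":0,"ty":0,"tz":0.0005,"twist":0},
  {"tx":0,"ty":0,"tz":0,"twist":0},
])

```text
t: 14.2
tool_pos: [0.4888, 0.3202, 0.049]
tool_rot: [2.306, 2.133, 0.002]
wrist_force: [-2.3, -1.8, 6.4]
gripper_width: 0.0145
gripper_force: 60.2
```

Request:
carry_out([
  {"tx":0,"ty":0,"tz":0,"twist":0},
  {"tx":0,"ty":0,"tz":0,"twist":0},
  {"tx":0,"ty":0,"tz":0,"twist":0},
  {"tx":0,"ty":0,"tz":0,"twist":0},
], grip=0.45)

```text
t: 14.6
tool_pos: [0.4884, 0.3199, 0.0479]
tool_rot: [-2.306, -2.133, -0.0]
wrist_force: [0.4, -0.1, 0.5]
gripper_width: 0.0385
gripper_force: 0.0
```

Request:
carry_out([
  {"tx":0,"ty":0,"tz":-0.02,"twist":0},
  {"tx":0,"ty":0,"tz":-0.035,"twist":0},
  {"tx":0,"ty":0,"tz":-0.035,"twist":0},
  {"tx":0,"ty":0,"tz":-0.03,"twist":0},
  {"tx":0,"ty":0,"tz":0,"twist":0},
])

```text
t: 15.1
tool_pos: [0.4901, 0.3209, 0.1721]
tool_rot: [2.305, 2.132, 0.01]
wrist_force: [0.2, 0.6, -0.6]
gripper_width: 0.0383
gripper_force: 0.0
```

```bash
python3 -c "
from m import *
i,W=cloud('wrist')
P=near(W,(.488,.32),.016,.079,.088); print(cv2.minEnclosingCircle((P[:,:2]*1000).astype(np.float32)),len(P))
P=near(W,(.416,.33),.034,.063,.069); print(cv2.minEnclosingCircle((P[:,:2]*1000).astype(np.float32)),len(P))
go(.5382,.0394,.17,85.3)
"
```

```text
((487.778076171875, 320.32781982421875), 9.085797309875488) 586
((416.1177978515625, 329.4641418457031), 28.091896057128906) 1601
t 15.15 pos [0.4892 0.3204 0.1696] yaw 85.53 gw 0.0384 gf 0.0 F [ 1.4 -0.6 -0.4] 
need [-0.2763  0.0708 -0.0007] twist 0.004
```

Request:
carry_out([
  {"tx":-0.0395,"ty":0.0101,"tz":0,"twist":0},
  {"tx":-0.0395,"ty":0.0101,"tz":0,"twist":0},
  {"tx":-0.0395,"ty":0.0101,"tz":0,"twist":0},
  {"tx":-0.0395,"ty":0.0101,"tz":0,"twist":0},
  {"tx":-0.0395,"ty":0.0101,"tz":0,"twist":0},
], grip=0.65)

```text
t: 15.65
tool_pos: [0.5227, 0.1174, 0.1666]
tool_rot: [-2.305, -2.133, 0.003]
wrist_force: [0.5, -0.3, 0.2]
gripper_width: 0.0559
gripper_force: 0.0
```

Request:
carry_out([
  {"tx":-0.0395,"ty":0.0101,"tz":0,"twist":0},
  {"tx":-0.0393,"ty":0.0101,"tz":0,"twist":0},
  {"tx":0,"ty":0,"tz":0.03,"twist":0},
  {"tx":0,"ty":0,"tz":0.03,"twist":0},
  {"tx":0,"ty":0,"tz":0,"twist":0},
])

```text
t: 16.15
tool_pos: [0.5344, 0.0386, 0.1036]
tool_rot: [-2.303, -2.129, 0.009]
wrist_force: [-0.4, -0.1, 1.3]
gripper_width: 0.0553
gripper_force: 0.0
```

Request:
carry_out([
  {"tx":0,"ty":0,"tz":0,"twist":0},
  {"tx":0,"ty":0,"tz":0,"twist":0},
])

```text
t: 16.35
tool_pos: [0.5379, 0.0392, 0.109]
tool_rot: [2.305, 2.133, 0.002]
wrist_force: [-0.6, -0.3, -0.4]
gripper_width: 0.0555
gripper_force: 0.0
```

```bash
python3 -c "
from m import *
go(.5385,.0394,.027,85.3)
i,W=cloud('wrist'); cv2.imwrite('pics/w7.png',i)
P=near(W,(.5385,.0394),.02,.07,.077); print(cv2.minEnclosingCircle((P[:,:2]*1000).astype(np.float32)),len(P))
"
```

```text
t 16.35 pos [0.5379 0.0392 0.109 ] yaw 85.56 gw 0.0555 gf 0.0 F [-0.6 -0.3 -0.4] 
need [0.0002 0.0004 0.082 ] twist 0.005
((538.183349609375, 39.02329635620117), 16.418231964111328) 1184
```

Request:
carry_out([
  {"tx":0,"ty":0.0005,"tz":0.03,"twist":0},
  {"tx":0,"ty":0,"tz":0.03,"twist":0},
  {"tx":0,"ty":0,"tz":0.022,"twist":0},
  {"tx":0,"ty":0,"tz":0,"twist":0},
  {"tx":0,"ty":0,"tz":0,"twist":0},
])

```text
t: 16.9
tool_pos: [0.5385, 0.0391, 0.027]
tool_rot: [2.306, 2.133, 0.001]
wrist_force: [0.1, 0.1, -0.1]
gripper_width: 0.0557
gripper_force: 0.0
```

Request:
carry_out([
  {"tx":0,"ty":0,"tz":0,"twist":0},
  {"tx":0,"ty":0,"tz":0,"twist":0},
  {"tx":0,"ty":0,"tz":0,"twist":0},
  {"tx":0,"ty":0,"tz":0,"twist":0},
  {"tx":0,"ty":0,"tz":0,"twist":0},
], grip=0.15, grip_force=30)

```text
t: 17.4
tool_pos: [0.539, 0.039, 0.0276]
tool_rot: [2.305, 2.132, 0.003]
wrist_force: [0.3, 0.4, 7.7]
gripper_width: 0.0315
gripper_force: 29.3
```

```bash
python3 -c "
from m import *
go(.558,.309,.15,85.3)
"
```

```text
t 17.4 pos [0.539  0.039  0.0276] yaw 85.53 gw 0.0315 gf 29.3 F [0.3 0.4 7.7] 
need [ 0.2707 -0.0018 -0.1224] twist 0.004
```

Request:
carry_out([
  {"tx":0,"ty":0,"tz":-0.01,"twist":0},
  {"tx":0,"ty":0,"tz":-0.03,"twist":0},
  {"tx":0,"ty":0,"tz":-0.04,"twist":0},
  {"tx":0,"ty":0,"tz":-0.03,"twist":0},
  {"tx":0,"ty":0,"tz":0,"twist":0},
])

```text
t: 17.9
tool_pos: [0.5401, 0.039, 0.1409]
tool_rot: [2.302, 2.13, 0.009]
wrist_force: [0.4, -0.0, 0.1]
gripper_width: 0.0317
gripper_force: 30.0
```

Request:
carry_out([
  {"tx":0.025,"ty":0,"tz":0,"twist":0},
  {"tx":0.041,"ty":0,"tz":0,"twist":0},
  {"tx":0.041,"ty":0,"tz":0,"twist":0},
  {"tx":0.041,"ty":0,"tz":0,"twist":0},
  {"tx":0.041,"ty":0,"tz":0,"twist":0},
])

```text
t: 18.4
tool_pos: [0.5522, 0.2289, 0.1359]
tool_rot: [-2.306, -2.133, 0.0]
wrist_force: [0.0, -0.2, 0.0]
gripper_width: 0.0314
gripper_force: 30.0
```

Request:
carry_out([
  {"tx":0.041,"ty":0,"tz":0,"twist":0},
  {"tx":0.041,"ty":-0.0018,"tz":0,"twist":0},
  {"tx":0,"ty":0,"tz":0.02,"twist":0},
  {"tx":0,"ty":0,"tz":0,"twist":0},
  {"tx":0,"ty":0,"tz":0,"twist":0},
])

```text
t: 18.9
tool_pos: [0.5568, 0.3087, 0.1158]
tool_rot: [-2.306, -2.133, 0.002]
wrist_force: [0.1, 0.9, -1.0]
gripper_width: 0.0318
gripper_force: 29.9
```

```bash
python3 -c "
from m import *
go(.558,.309,.0265,85.3)
i,W=cloud('scene'); a=cv2.resize(i[200:350,410:560],(400,400))
i,W=cloud('wrist'); cv2.imwrite('pics/c8.png',np.hstack([a,cv2.resize(i[80:480,120:520],(400,400))]))
"
```

```text
t 18.9 pos [0.5568 0.3087 0.1158] yaw 85.51 gw 0.0318 gf 29.9 F [ 0.1  0.9 -1. ] 
need [0.0005 0.0012 0.0893] twist 0.004
```

View pics/c8.png

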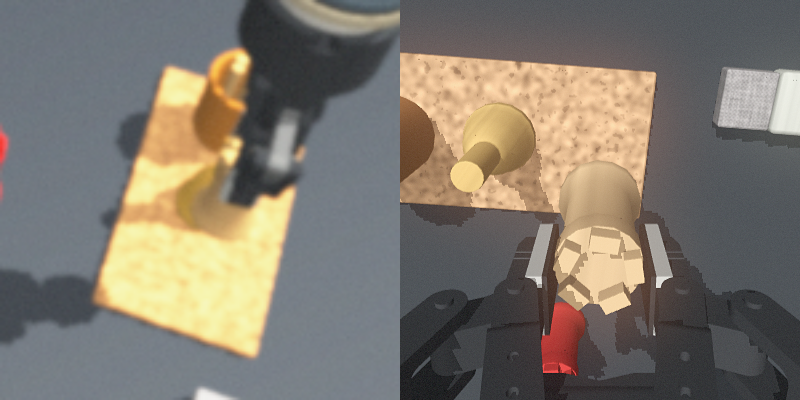

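The wrist half shows the rook hanging straight in the fingers at (600,270), with the weight standing at (490,150). Lowering and releasing.

Request:
carry_out([
  {"tx":0.0005,"ty":0.001,"tz":0.03,"twist":0},
  {"tx":0,"ty":0,"tz":0.03,"twist":0},
  {"tx":0,"ty":0,"tz":0.02,"twist":0},
  {"tx":0,"ty":0,"tz":0.008,"twist":0},
  {"tx":0,"ty":0,"tz":0,"twist":0},
])

```text
t: 19.5
tool_pos: [0.5582, 0.3091, 0.0278]
tool_rot: [-2.307, -2.132, 0.001]
wrist_force: [-1.1, -0.9, -0.7]
gripper_width: 0.0314
gripper_force: 29.9
```

Request:
carry_out([
  {"tx":0,"ty":0,"tz":0.001,"twist":0},
  {"tx":0,"ty":0,"tz":0.001,"twist":0},
  {"tx":0,"ty":0,"tz":0,"twist":0},
])

```text
t: 19.8
tool_pos: [0.5586, 0.3098, 0.0268]
tool_rot: [2.306, 2.133, 0.002]
wrist_force: [0.4, -0.0, -1.0]
gripper_width: 0.0317
gripper_force: 29.9
```

```bash
python3 -c "
from m import *
go(.558,.309,.0255,85.3)
"
```

```text
t 19.8 pos [0.5586 0.3098 0.0268] yaw 85.53 gw 0.0317 gf 29.9 F [ 0.4 -0.  -1. ] 
need [-0.0009 -0.0005  0.0013] twist 0.004
```

Request:
carry_out([
  {"tx":0,"ty":0,"tz":0.001,"twist":0},
  {"tx":0,"ty":0,"tz":0.0005,"twist":0},
  {"tx":0,"ty":0,"tz":0,"twist":0},
])

```text
t: 20.1
tool_pos: [0.5588, 0.3099, 0.0255]
tool_rot: [2.306, 2.133, 0.002]
wrist_force: [-0.3, -1.2, 7.6]
gripper_width: 0.0316
gripper_force: 30.6
```

Request:
carry_out([
  {"tx":0,"ty":0,"tz":0,"twist":0},
  {"tx":0,"ty":0,"tz":0,"twist":0},
  {"tx":0,"ty":0,"tz":0,"twist":0},
  {"tx":0,"ty":0,"tz":0,"twist":0},
], grip=0.62)

```text
t: 20.5
tool_pos: [0.5581, 0.3096, 0.0243]
tool_rot: [-2.306, -2.133, 0.0]
wrist_force: [0.2, -0.7, 0.1]
gripper_width: 0.0532
gripper_force: 0.0
```

Request:
carry_out([
  {"tx":0,"ty":0,"tz":-0.02,"twist":0},
  {"tx":0,"ty":0,"tz":-0.04,"twist":0},
  {"tx":0,"ty":0,"tz":-0.045,"twist":0},
  {"tx":0,"ty":0,"tz":-0.045,"twist":0},
  {"tx":0,"ty":0,"tz":0,"twist":0},
])

```text
t: 21.0
tool_pos: [0.5608, 0.3109, 0.1811]
tool_rot: [2.304, 2.131, 0.015]
wrist_force: [-0.7, 0.4, -0.1]
gripper_width: 0.0531
gripper_force: 0.0
```

```bash
python3 -c "
from m import *
i,W=cloud('wrist')
P=near(W,(.5585,.3095),.02,.067,.076); print(cv2.minEnclosingCircle((P[:,:2]*1000).astype(np.float32)),len(P))
P=near(W,(.488,.32),.016,.079,.088); print(cv2.minEnclosingCircle((P[:,:2]*1000).astype(np.float32)),len(P))
go(.5334,-.0222,.17,-4.7)
"
```

```text
((558.0208740234375, 310.2434997558594), 16.18522834777832) 724
((488.08892822265625, 320.51458740234375), 9.186102867126465) 568
t 21.05 pos [0.5595 0.3103 0.1776] yaw 85.53 gw 0.0529 gf 0.0 F [ 0.2 -0.4 -1.3] 
need [-3.335e-01 -1.000e-04  6.600e-03] twist 1.575
```

All three stand on the mat. Now the bishop.

Request:
carry_out([
  {"tx":-0.03,"ty":0,"tz":0,"twist":0},
  {"tx":-0.045,"ty":0,"tz":0,"twist":0},
  {"tx":-0.045,"ty":0,"tz":0,"twist":0},
  {"tx":-0.045,"ty":0,"tz":0,"twist":0},
  {"tx":-0.045,"ty":0,"tz":0,"twist":0},
])

```text
t: 21.55
tool_pos: [0.5408, 0.0986, 0.1731]
tool_rot: [-2.305, -2.133, 0.002]
wrist_force: [0.7, -0.2, 0.7]
gripper_width: 0.0527
gripper_force: 0.0
```

Request:
carry_out([
  {"tx":-0.045,"ty":0,"tz":0,"twist":0},
  {"tx":-0.045,"ty":0,"tz":0,"twist":0},
  {"tx":-0.034,"ty":0,"tz":0,"twist":0.143},
  {"tx":0,"ty":0,"tz":0,"twist":0.143},
  {"tx":0,"ty":0,"tz":0,"twist":0.143},
])

```text
t: 22.05
tool_pos: [0.5314, -0.0244, 0.1731]
tool_rot: [-2.713, -1.582, 0.002]
wrist_force: [0.4, 0.5, 0.2]
gripper_width: 0.0525
gripper_force: 0.0
```

Request:
carry_out([
  {"tx":0,"ty":0,"tz":0,"twist":0.143},
  {"tx":0,"ty":0,"tz":0,"twist":0.143},
  {"tx":0,"ty":0,"tz":0,"twist":0.143},
  {"tx":0,"ty":0,"tz":0,"twist":0.143},
  {"tx":0,"ty":0,"tz":0,"twist":0.143},
])

```text
t: 22.55
tool_pos: [0.5315, -0.0232, 0.1731]
tool_rot: [-3.095, -0.536, 0.003]
wrist_force: [0.1, 0.3, 0.5]
gripper_width: 0.0531
gripper_force: 0.0
```

Request:
carry_out([
  {"tx":0,"ty":0,"tz":0,"twist":0.143},
  {"tx":0,"ty":0,"tz":0,"twist":0.143},
  {"tx":0,"ty":0,"tz":0,"twist":0.143},
  {"tx":0,"ty":0,"tz":0,"twist":0},
  {"tx":0,"ty":0,"tz":0,"twist":0},
])

```text
t: 23.05
tool_pos: [0.5318, -0.0233, 0.1736]
tool_rot: [-3.139, 0.119, 0.002]
wrist_force: [-0.3, -0.3, -0.1]
gripper_width: 0.0529
gripper_force: 0.0
```

```bash
python3 -c "
from m import *
go(.5334,-.0222,.13,-4.7)
i,W=cloud('side'); P=near(W,(.5348,-.022),.016,.03,.062); print(circ(P,.009,(.5353,-.022)))
"
```

```text
t 23.05 pos [ 0.5318 -0.0233  0.1736] yaw -4.35 gw 0.0529 gf 0.0 F [-0.3 -0.3 -0.1] 
need [ 0.0016 -0.0012  0.0436] twist 0.006
(array([ 0.5352, -0.022 ]), 123, np.float64(0.0006))
```

The bishop hasn't moved: the side fit is unchanged to 0.1 mm.

Request:
carry_out([
  {"tx":0.0016,"ty":-0.0012,"tz":0.02,"twist":0.006},
  {"tx":0,"ty":0,"tz":0.03,"twist":0},
  {"tx":0,"ty":0,"tz":0.012,"twist":0},
  {"tx":0,"ty":0,"tz":0,"twist":0},
  {"tx":0,"ty":0,"tz":0,"twist":0},
])

```text
t: 23.6
tool_pos: [0.5342, -0.0223, 0.1131]
tool_rot: [3.139, -0.134, 0.001]
wrist_force: [1.0, -0.0, -0.2]
gripper_width: 0.0528
gripper_force: 0.0
```

```bash
python3 -c "
from m import *
go(.5334,-.0222,.026,-4.7)
i,W=cloud('wrist'); P=near(W,(.5335,-.0222),.0125,.084,.101); print(cv2.minEnclosingCircle((P[:,:2]*1000).astype(np.float32)),P[:,2].max())
"
```

```text
t 23.6 pos [ 0.5342 -0.0223  0.1131] yaw -4.89 gw 0.0528 gf 0.0 F [ 1.  -0.  -0.2] 
need [-0.0009 -0.      0.0871] twist -0.003
((533.72216796875, -22.54331398010254), 9.864587783813477) 0.09939260228582357
```

Request:
carry_out([
  {"tx":-0.0005,"ty":0,"tz":0.03,"twist":0},
  {"tx":0,"ty":0,"tz":0.03,"twist":0},
  {"tx":0,"ty":0,"tz":0.02,"twist":0},
  {"tx":0,"ty":0,"tz":0.006,"twist":0},
  {"tx":0,"ty":0,"tz":0,"twist":0},
])

```text
t: 24.15
tool_pos: [0.5337, -0.0223, 0.0268]
tool_rot: [3.139, -0.135, 0.0]
wrist_force: [0.3, 0.1, 0.1]
gripper_width: 0.053
gripper_force: 0.0
```

Request:
carry_out([
  {"tx":0,"ty":0,"tz":0,"twist":0},
  {"tx":0,"ty":0,"tz":0,"twist":0},
  {"tx":0,"ty":0,"tz":0,"twist":0},
  {"tx":0,"ty":0,"tz":0,"twist":0},
  {"tx":0,"ty":0,"tz":0,"twist":0},
], grip=0, grip_force=30)

```text
t: 24.65
tool_pos: [0.5343, -0.0224, 0.0278]
tool_rot: [3.138, -0.135, 0.004]
wrist_force: [0.0, -0.3, 6.3]
gripper_width: 0.023
gripper_force: 29.0
```

```bash
python3 -c "
from m import *
go(.4898,-.3195,.11,-4.7)
"
```

```text
t 24.65 pos [ 0.5343 -0.0224  0.0278] yaw -4.94 gw 0.023 gf 29.0 F [ 0.  -0.3  6.3] 
need [-0.0186  0.2999 -0.0822] twist -0.004
```

Width of 23 mm (18 mm stem, 25 mm collar) means the pads reached the collar. I'll open, go 4 mm lower and regrip on the stem.

Request:
carry_out([
  {"tx":0,"ty":0,"tz":0,"twist":0},
  {"tx":0,"ty":0,"tz":0,"twist":0},
  {"tx":-0.0005,"ty":0,"tz":0.004,"twist":0},
  {"tx":0,"ty":0,"tz":0,"twist":0},
  {"tx":0,"ty":0,"tz":0,"twist":0},
], grip=0.5)

```text
t: 25.15
tool_pos: [0.5327, -0.0221, 0.0222]
tool_rot: [-3.139, 0.135, 0.001]
wrist_force: [-0.5, -0.0, 0.2]
gripper_width: 0.0428
gripper_force: 0.0
```

Request:
carry_out([
  {"tx":0,"ty":0,"tz":0,"twist":0},
  {"tx":0,"ty":0,"tz":0,"twist":0},
  {"tx":0,"ty":0,"tz":0,"twist":0},
  {"tx":0,"ty":0,"tz":0,"twist":0},
  {"tx":0,"ty":0,"tz":0,"twist":0},
], grip=0)

```text
t: 25.65
tool_pos: [0.533, -0.0222, 0.0225]
tool_rot: [3.139, -0.135, 0.0]
wrist_force: [-0.2, -1.0, 2.7]
gripper_width: 0.0226
gripper_force: 29.3
```

```bash
python3 -c "
from m import *
go(.4898,-.3195,.11,-4.7)
"
```

```text
t 25.65 pos [ 0.533  -0.0222  0.0225] yaw -4.94 gw 0.0226 gf 29.3 F [-0.2 -1.   2.7] 
need [-0.0174  0.2999 -0.0875] twist -0.004
```

Request:
carry_out([
  {"tx":0,"ty":0,"tz":-0.01,"twist":0},
  {"tx":0,"ty":0,"tz":-0.02,"twist":0},
  {"tx":0,"ty":0,"tz":-0.03,"twist":0},
  {"tx":0,"ty":0,"tz":0,"twist":0},
  {"tx":0,"ty":0,"tz":0,"twist":0},
])

```text
t: 26.15
tool_pos: [0.5331, -0.0222, 0.0831]
tool_rot: [3.139, -0.135, 0.002]
wrist_force: [0.0, 0.4, -1.0]
gripper_width: 0.0226
gripper_force: 29.4
```

```bash
python3 -c "
from m import *
go(.4898,-.3195,.11,-4.7)
i,W=cloud('wrist'); a=cv2.resize(i[120:480,140:500],(400,400))
i,W=cloud('side'); cv2.imwrite('pics/c9.png',np.hstack([a,cv2.resize(i[120:270,240:390],(400,400))]))
"
```

```text
t 26.15 pos [ 0.5331 -0.0222  0.0831] yaw -4.94 gw 0.0226 gf 29.4 F [ 0.   0.4 -1. ] 
need [-0.0175  0.3    -0.027 ] twist -0.004
```

View pics/c9.png

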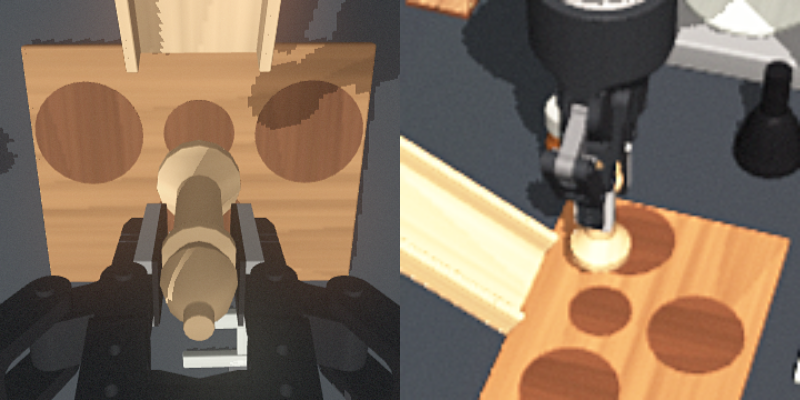

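The bishop hangs upright in the fingers (left half, about (200,250)) and its disc on the board is clear. I'll raise it and carry it to the pan.

Request:
carry_out([
  {"tx":0,"ty":0,"tz":-0.03,"twist":0},
  {"tx":-0.0025,"ty":0.02,"tz":0,"twist":0},
  {"tx":-0.0025,"ty":0.04,"tz":0,"twist":0},
  {"tx":-0.0025,"ty":0.04,"tz":0,"twist":0},
  {"tx":-0.0025,"ty":0.04,"tz":0,"twist":0},
])

```text
t: 26.75
tool_pos: [0.51, -0.1619, 0.1115]
tool_rot: [-3.138, 0.135, 0.002]
wrist_force: [0.8, 0.8, -0.3]
gripper_width: 0.0228
gripper_force: 29.6
```

Request:
carry_out([
  {"tx":-0.0025,"ty":0.04,"tz":0,"twist":0},
  {"tx":-0.0025,"ty":0.04,"tz":0,"twist":0},
  {"tx":-0.0025,"ty":0.04,"tz":0,"twist":0},
  {"tx":0,"ty":0.03,"tz":0,"twist":0},
  {"tx":0,"ty":0.01,"tz":0,"twist":0},
])

```text
t: 27.25
tool_pos: [0.4887, -0.3218, 0.1113]
tool_rot: [-3.138, 0.139, 0.002]
wrist_force: [0.3, 0.3, -0.8]
gripper_width: 0.0229
gripper_force: 29.6
```

Request:
carry_out([
  {"tx":0,"ty":0,"tz":0,"twist":0},
  {"tx":0,"ty":0,"tz":0,"twist":0},
  {"tx":0,"ty":0,"tz":0,"twist":0},
])

```text
t: 27.55
tool_pos: [0.4897, -0.3181, 0.1122]
tool_rot: [-3.138, 0.133, 0.001]
wrist_force: [0.9, -0.5, -0.3]
gripper_width: 0.0224
gripper_force: 29.6
```

```bash
python3 -c "
from m import *
go(.4898,-.3195,.0515,-4.7)
i,W=cloud('wrist')
p=near(W,(.4898,-.3195),.075,.033,.039); print(len(p),np.median(p[:,2]),p[:,:2].max(0),p[:,:2].min(0))
im=i.astype(int); v=W; r=np.hypot(p[:,0]-.4898,p[:,1]+.3195)
h=p[p[:,0]>.4898]; h=h[[np.argmax((h[:,0]-.47)*np.cos(a)+(h[:,1]+.3195)*np.sin(a)) for a in np.linspace(-1.2,1.2,25)]]
print(circ(h,.052,(.49,-.319)))
"
```

```text
t 27.55 pos [ 0.4897 -0.3181  0.1122] yaw -4.86 gw 0.0224 gf 29.6 F [ 0.9 -0.5 -0.3] 
need [0.0002 0.0014 0.0607] twist -0.003
15857 0.03577914917726825 [ 0.54104582 -0.26912347] [ 0.43878905 -0.37241775]
(array([ 0.4889, -0.3208]), 25, np.float64(0.0001))
```

Request:
carry_out([
  {"tx":0,"ty":0.0022,"tz":0.02,"twist":0},
  {"tx":0,"ty":0,"tz":0.02,"twist":0},
  {"tx":0,"ty":0,"tz":0.015,"twist":0},
  {"tx":0,"ty":0,"tz":0.005,"twist":0},
  {"tx":0,"ty":0,"tz":0,"twist":0},
])

```text
t: 28.1
tool_pos: [0.4893, -0.3213, 0.052]
tool_rot: [-3.138, 0.135, 0.001]
wrist_force: [0.9, -0.7, -0.6]
gripper_width: 0.0223
gripper_force: 29.6
```

Request:
carry_out([
  {"tx":0,"ty":0,"tz":0.001,"twist":0},
  {"tx":0,"ty":0,"tz":0,"twist":0},
])

```text
t: 28.3
tool_pos: [0.4898, -0.322, 0.0521]
tool_rot: [3.138, -0.135, 0.002]
wrist_force: [0.1, 0.1, -0.6]
gripper_width: 0.0227
gripper_force: 29.6
```

Request:
carry_out([
  {"tx":0,"ty":-0.001,"tz":0.001,"twist":0},
  {"tx":0,"ty":0,"tz":0.001,"twist":0},
  {"tx":0,"ty":0,"tz":0,"twist":0},
])

```text
t: 28.6
tool_pos: [0.4901, -0.321, 0.0505]
tool_rot: [3.138, -0.135, 0.002]
wrist_force: [-0.8, 0.7, 7.6]
gripper_width: 0.0224
gripper_force: 30.0
```

Contact (+7.6 N). Releasing and backing off.

Request:
carry_out([
  {"tx":0,"ty":0,"tz":0,"twist":0},
  {"tx":0,"ty":0,"tz":0,"twist":0},
  {"tx":0,"ty":0,"tz":0,"twist":0},
  {"tx":0,"ty":0,"tz":0,"twist":0},
], grip=0.7)

```text
t: 29.0
tool_pos: [0.4894, -0.3207, 0.0493]
tool_rot: [-3.139, 0.135, 0.0]
wrist_force: [-0.8, 0.1, -0.6]
gripper_width: 0.0593
gripper_force: 0.0
```

Request:
carry_out([
  {"tx":0,"ty":0,"tz":-0.02,"twist":0},
  {"tx":0,"ty":0,"tz":-0.035,"twist":0},
  {"tx":0,"ty":0,"tz":-0.045,"twist":0},
  {"tx":0,"ty":0,"tz":-0.045,"twist":0},
  {"tx":0,"ty":0,"tz":0,"twist":0},
])

```text
t: 29.5
tool_pos: [0.4917, -0.3224, 0.2005]
tool_rot: [3.133, -0.135, 0.013]
wrist_force: [0.8, -0.1, -0.1]
gripper_width: 0.0595
gripper_force: 0.0
```

```bash
python3 -c "
from m import *
i,W=cloud('wrist')
P=near(W,(.49,-.321),.013,.115,.129); print(cv2.minEnclosingCircle((P[:,:2]*1000).astype(np.float32)),P[:,2].max())
i,W=cloud('side')
P=near(W,(.491,-.319),.016,.06,.088); print(circ(P,.009,(.49,-.32)))
go(.416,.3298,.19,-4.9)
"
```

```text
((490.3929138183594, -320.9490966796875), 8.928366661071777) 0.12777002051893316
(array([ 0.4921, -0.3207]), 110, np.float64(0.0012))
t 29.6 pos [ 0.4897 -0.3209  0.1949] yaw -4.94 gw 0.0596 gf 0.0 F [ 0.7 -0.1  0.4] 
need [-0.1294 -0.6419  0.0042] twist -0.001
```

The bishop stands upright on the pan (tip at 0.1278 m), within about 1 mm of its centre. Now to fetch the cup.

Request:
carry_out([
  {"tx":-0.006,"ty":-0.03,"tz":0,"twist":0},
  {"tx":-0.0094,"ty":-0.0468,"tz":0,"twist":0},
  {"tx":-0.0094,"ty":-0.0468,"tz":0,"twist":0},
  {"tx":-0.0094,"ty":-0.0468,"tz":0,"twist":0},
  {"tx":-0.0094,"ty":-0.0468,"tz":0,"twist":0},
], grip=1)

```text
t: 30.1
tool_pos: [0.4634, -0.0987, 0.1928]
tool_rot: [-3.138, 0.136, 0.004]
wrist_force: [1.3, 0.8, 1.0]
gripper_width: 0.0851
gripper_force: 0.0
```

Request:
carry_out([
  {"tx":-0.0094,"ty":-0.0468,"tz":0,"twist":0},
  {"tx":-0.0094,"ty":-0.0468,"tz":0,"twist":0},
  {"tx":-0.0094,"ty":-0.0468,"tz":0,"twist":0},
  {"tx":-0.0094,"ty":-0.0468,"tz":0,"twist":0},
  {"tx":-0.0094,"ty":-0.0468,"tz":0,"twist":0},
])

```text
t: 30.6
tool_pos: [0.4367, 0.1383, 0.193]
tool_rot: [3.138, -0.136, -0.004]
wrist_force: [1.9, -0.1, -0.3]
gripper_width: 0.0855
gripper_force: 0.0
```

Request:
carry_out([
  {"tx":-0.0094,"ty":-0.0468,"tz":0,"twist":0},
  {"tx":-0.0094,"ty":-0.0468,"tz":0,"twist":0},
  {"tx":-0.0094,"ty":-0.0468,"tz":0,"twist":0},
  {"tx":-0.0094,"ty":-0.046,"tz":0,"twist":0},
  {"tx":0,"ty":0,"tz":0.03,"twist":0},
])

```text
t: 31.1
tool_pos: [0.4166, 0.3305, 0.165]
tool_rot: [-3.136, 0.129, -0.005]
wrist_force: [1.1, -0.7, -0.8]
gripper_width: 0.0856
gripper_force: 0.0
```

Request:
carry_out([
  {"tx":0,"ty":0,"tz":0.03,"twist":0},
  {"tx":0,"ty":0,"tz":0,"twist":0},
  {"tx":0,"ty":0,"tz":0,"twist":0},
  {"tx":0,"ty":0,"tz":0,"twist":0},
])

```text
t: 31.5
tool_pos: [0.4172, 0.3256, 0.1354]
tool_rot: [-3.138, 0.136, -0.002]
wrist_force: [0.8, 0.0, -0.7]
gripper_width: 0.0857
gripper_force: 0.0
```

```bash
python3 -c "
from m import *
i,W=cloud('wrist')
P=near(W,(.416,.33),.034,.063,.069); print(cv2.minEnclosingCircle((P[:,:2]*1000).astype(np.float32)),len(P))
go(.416,.3298,.029,-4.9)
"
```

```text
((415.82171630859375, 329.42681884765625), 28.221439361572266) 1956
t 31.55 pos [0.4174 0.3257 0.1356] yaw -4.97 gw 0.0852 gf 0.0 F [ 0.1  0.3 -0.1] 
need [-0.0019 -0.0039  0.1066] twist -0.001
```

Request:
carry_out([
  {"tx":-0.0015,"ty":-0.004,"tz":0.02,"twist":0},
  {"tx":0,"ty":0,"tz":0.03,"twist":0},
  {"tx":0,"ty":0,"tz":0.03,"twist":0},
  {"tx":0,"ty":0,"tz":0.02,"twist":0},
  {"tx":0,"ty":0,"tz":0.006,"twist":0},
])

```text
t: 32.05
tool_pos: [0.4153, 0.3292, 0.0275]
tool_rot: [3.138, -0.136, -0.002]
wrist_force: [-0.0, -0.6, -0.1]
gripper_width: 0.0854
gripper_force: 0.0
```

Request:
carry_out([
  {"tx":0,"ty":0,"tz":0,"twist":0},
  {"tx":0,"ty":0,"tz":0,"twist":0},
])

```text
t: 32.25
tool_pos: [0.4163, 0.3301, 0.0298]
tool_rot: [-3.137, 0.136, -0.003]
wrist_force: [-0.0, 0.9, -0.2]
gripper_width: 0.0854
gripper_force: 0.0
```

Request:
carry_out([
  {"tx":0,"ty":0,"tz":0,"twist":0},
  {"tx":0,"ty":0,"tz":0,"twist":0},
  {"tx":0,"ty":0,"tz":0,"twist":0},
  {"tx":0,"ty":0,"tz":0,"twist":0},
  {"tx":0,"ty":0,"tz":0,"twist":0},
], grip=0.4, grip_force=40)

```text
t: 32.75
tool_pos: [0.416, 0.3298, 0.0298]
tool_rot: [-3.138, 0.135, -0.002]
wrist_force: [-3.6, -3.6, 13.8]
gripper_width: 0.0549
gripper_force: 39.4
```

```bash
python3 -c "
from m import *
go(.4718,-.0173,.09,-4.9)
"
```

```text
t 32.75 pos [0.416  0.3298 0.0298] yaw -4.94 gw 0.0549 gf 39.4 F [-3.6 -3.6 13.8] 
need [ 0.0855  0.341  -0.0603] twist -0.001
```

Request:
carry_out([
  {"tx":0,"ty":0,"tz":-0.01,"twist":0},
  {"tx":0,"ty":0,"tz":-0.025,"twist":0},
  {"tx":0,"ty":0,"tz":-0.025,"twist":0},
  {"tx":0.004,"ty":0.02,"tz":0,"twist":0},
  {"tx":0.01,"ty":0.04,"tz":0,"twist":0},
])

```text
t: 33.25
tool_pos: [0.4246, 0.2697, 0.0897]
tool_rot: [-3.137, 0.131, -0.004]
wrist_force: [0.3, -0.4, -3.1]
gripper_width: 0.0547
gripper_force: 43.1
```

Request:
carry_out([
  {"tx":0.0107,"ty":0.043,"tz":0,"twist":0},
  {"tx":0.0107,"ty":0.043,"tz":0,"twist":0},
  {"tx":0.0107,"ty":0.043,"tz":0,"twist":0},
  {"tx":0.0107,"ty":0.043,"tz":0,"twist":0},
  {"tx":0.0107,"ty":0.043,"tz":0,"twist":0},
])

```text
t: 33.75
tool_pos: [0.4591, 0.0481, 0.089]
tool_rot: [-3.139, 0.135, -0.001]
wrist_force: [1.5, 0.7, -1.4]
gripper_width: 0.0545
gripper_force: 43.1
```

Request:
carry_out([
  {"tx":0.01,"ty":0.036,"tz":0,"twist":0},
  {"tx":0.008,"ty":0.03,"tz":0,"twist":0},
  {"tx":0,"ty":0,"tz":0,"twist":0},
  {"tx":0,"ty":0,"tz":0.03,"twist":0},
  {"tx":0,"ty":0,"tz":0,"twist":0},
])

```text
t: 34.25
tool_pos: [0.4694, -0.017, 0.0566]
tool_rot: [-3.138, 0.136, 0.007]
wrist_force: [-0.3, -0.2, -2.2]
gripper_width: 0.054
gripper_force: 44.0
```

Request:
carry_out([
  {"tx":0,"ty":0,"tz":0,"twist":0},
  {"tx":0,"ty":0,"tz":0,"twist":0},
])

```text
t: 34.45
tool_pos: [0.4718, -0.0171, 0.0594]
tool_rot: [3.139, -0.134, 0.002]
wrist_force: [0.4, 0.5, -2.1]
gripper_width: 0.0541
gripper_force: 44.0
```

```bash
python3 -c "
from m import *
go(.4718,-.0173,.032,-4.9)
"
```

```text
t 34.45 pos [ 0.4718 -0.0171  0.0594] yaw -4.9 gw 0.0541 gf 44.0 F [ 0.4  0.5 -2.1] 
need [-0.      0.0002  0.0274] twist -0.000
```

Request:
carry_out([
  {"tx":0,"ty":0,"tz":0.015,"twist":0},
  {"tx":0,"ty":0,"tz":0.01,"twist":0},
  {"tx":0,"ty":0,"tz":0.002,"twist":0},
  {"tx":0,"ty":0,"tz":0,"twist":0},
  {"tx":0,"ty":0,"tz":0,"twist":0},
])

```text
t: 34.95
tool_pos: [0.4715, -0.0172, 0.032]
tool_rot: [-3.139, 0.135, -0.0]
wrist_force: [-2.3, 2.0, 5.2]
gripper_width: 0.0548
gripper_force: 44.6
```

Request:
carry_out([
  {"tx":0,"ty":0,"tz":0.001,"twist":0},
  {"tx":0,"ty":0,"tz":0,"twist":0},
])

```text
t: 35.15
tool_pos: [0.4716, -0.0173, 0.0318]
tool_rot: [-3.139, 0.135, -0.001]
wrist_force: [-7.3, 3.2, 22.2]
gripper_width: 0.0542
gripper_force: 46.2
```

Request:
carry_out([
  {"tx":0,"ty":0,"tz":-0.001,"twist":0},
  {"tx":0,"ty":0,"tz":0,"twist":0},
])

```text
t: 35.35
tool_pos: [0.4717, -0.0174, 0.032]
tool_rot: [3.139, -0.135, 0.001]
wrist_force: [-2.2, 1.0, 8.7]
gripper_width: 0.0545
gripper_force: 45.0
```

Request:
carry_out([
  {"tx":0,"ty":0,"tz":0,"twist":0},
  {"tx":0,"ty":0,"tz":0,"twist":0},
  {"tx":0,"ty":0,"tz":0,"twist":0},
  {"tx":0,"ty":0,"tz":0,"twist":0},
], grip=1)

```text
t: 35.75
tool_pos: [0.4713, -0.0175, 0.0313]
tool_rot: [3.139, -0.135, -0.0]
wrist_force: [-0.1, 0.1, -0.4]
gripper_width: 0.0856
gripper_force: 0.0
```

Request:
carry_out([
  {"tx":0,"ty":0,"tz":-0.03,"twist":0},
  {"tx":0,"ty":0,"tz":-0.04,"twist":0},
  {"tx":0,"ty":0,"tz":-0.04,"twist":0},
  {"tx":0,"ty":0,"tz":-0.035,"twist":0},
  {"tx":0,"ty":0,"tz":0,"twist":0},
])

```text
t: 36.25
tool_pos: [0.4735, -0.0177, 0.1806]
tool_rot: [3.138, -0.135, 0.012]
wrist_force: [-0.3, -1.0, -0.6]
gripper_width: 0.0853
gripper_force: 0.0
```

```bash
python3 -c "
from m import *
i,W=cloud('wrist')
P=near(W,(.4717,-.0173),.034,.065,.071); print(cv2.minEnclosingCircle((P[:,:2]*1000).astype(np.float32)),len(P))
go(.4886,.3202,.175,85.4)
"
```

```text
((471.8388977050781, -17.709383010864258), 27.898427963256836) 1428
t 36.3 pos [ 0.4724 -0.0176  0.1782] yaw -4.94 gw 0.0856 gf 0.0 F [ 0.   0.9 -0.6] 
need [-0.0129 -0.3379  0.003 ] twist -1.577
```

The cup is back within about 0.3 mm of its first position. Next the weight.

Request:
carry_out([
  {"tx":-0.0016,"ty":-0.025,"tz":0,"twist":0},
  {"tx":-0.0016,"ty":-0.045,"tz":0,"twist":0},
  {"tx":-0.0016,"ty":-0.045,"tz":0,"twist":0},
  {"tx":-0.0016,"ty":-0.045,"tz":0,"twist":0},
  {"tx":-0.0016,"ty":-0.045,"tz":0,"twist":0},
], grip=0.45)

```text
t: 36.8
tool_pos: [0.4802, 0.1891, 0.175]
tool_rot: [3.138, -0.136, -0.003]
wrist_force: [0.7, -0.6, 0.1]
gripper_width: 0.0385
gripper_force: 0.0
```

Request:
carry_out([
  {"tx":-0.0016,"ty":-0.045,"tz":0,"twist":0},
  {"tx":-0.0016,"ty":-0.045,"tz":0,"twist":0},
  {"tx":-0.0016,"ty":-0.043,"tz":0,"twist":0},
  {"tx":0,"ty":0,"tz":0,"twist":-0.143},
  {"tx":0,"ty":0,"tz":0,"twist":-0.143},
])

```text
t: 37.3
tool_pos: [0.4867, 0.3213, 0.1743]
tool_rot: [3.124, 0.325, -0.004]
wrist_force: [-0.1, -0.2, 1.1]
gripper_width: 0.0382
gripper_force: 0.0
```

Request:
carry_out([
  {"tx":0,"ty":0,"tz":0,"twist":-0.143},
  {"tx":0,"ty":0,"tz":0,"twist":-0.143},
  {"tx":0,"ty":0,"tz":0,"twist":-0.143},
  {"tx":0,"ty":0,"tz":0,"twist":-0.143},
  {"tx":0,"ty":0,"tz":0,"twist":-0.143},
])

```text
t: 37.8
tool_pos: [0.4871, 0.32, 0.1746]
tool_rot: [2.814, 1.396, -0.004]
wrist_force: [0.1, -0.2, -0.7]
gripper_width: 0.0385
gripper_force: 0.0
```

Request:
carry_out([
  {"tx":0,"ty":0,"tz":0,"twist":-0.143},
  {"tx":0,"ty":0,"tz":0,"twist":-0.143},
  {"tx":0,"ty":0,"tz":0,"twist":-0.143},
  {"tx":0,"ty":0,"tz":0,"twist":-0.147},
  {"tx":0,"ty":0,"tz":0,"twist":0},
])

```text
t: 38.3
tool_pos: [0.4871, 0.3201, 0.1748]
tool_rot: [-2.306, -2.133, 0.004]
wrist_force: [-0.3, -0.5, -0.9]
gripper_width: 0.0384
gripper_force: 0.0
```

Request:
carry_out([
  {"tx":0,"ty":0,"tz":0,"twist":0},
])

```text
t: 38.4
tool_pos: [0.4874, 0.3202, 0.1754]
tool_rot: [-2.313, -2.125, 0.002]
wrist_force: [0.2, -0.7, 0.6]
gripper_width: 0.0384
gripper_force: 0.0
```

```bash
python3 -c "
from m import *
i,W=cloud('wrist')
P=near(W,(.488,.32),.016,.079,.088); print(cv2.minEnclosingCircle((P[:,:2]*1000).astype(np.float32)),len(P))
go(.4887,.3202,.049,85.4)
"
```

```text
((487.8872985839844, 320.53570556640625), 9.133895874023438) 576
t 38.45 pos [0.4874 0.3202 0.1756] yaw 85.18 gw 0.0384 gf 0.0 F [0.8 0.3 0.5] 
need [1.000e-04 1.400e-03 1.266e-01] twist -0.004
```

Request:
carry_out([
  {"tx":0,"ty":0.0012,"tz":0.02,"twist":0},
  {"tx":0,"ty":0,"tz":0.04,"twist":0},
  {"tx":0,"ty":0,"tz":0,"twist":0},
  {"tx":0,"ty":0,"tz":0.03,"twist":0},
  {"tx":0,"ty":0,"tz":0.025,"twist":0},
])

```text
t: 38.95
tool_pos: [0.4895, 0.3206, 0.062]
tool_rot: [2.31, 2.128, 0.002]
wrist_force: [-0.9, 0.6, -0.8]
gripper_width: 0.0387
gripper_force: 0.0
```

Request:
carry_out([
  {"tx":0,"ty":0,"tz":0.011,"twist":0},
  {"tx":0,"ty":0,"tz":0,"twist":0},
  {"tx":0,"ty":0,"tz":0,"twist":0},
])

```text
t: 39.25
tool_pos: [0.4896, 0.3207, 0.0518]
tool_rot: [2.309, 2.13, 0.002]
wrist_force: [-0.5, 0.6, 0.8]
gripper_width: 0.0384
gripper_force: 0.0
```

Request:
carry_out([
  {"tx":0,"ty":0,"tz":0,"twist":0},
  {"tx":0,"ty":0,"tz":0,"twist":0},
  {"tx":0,"ty":0,"tz":0,"twist":0},
  {"tx":0,"ty":0,"tz":0,"twist":0},
  {"tx":0,"ty":0,"tz":0,"twist":0},
], grip=0, grip_force=60)

```text
t: 39.75
tool_pos: [0.4894, 0.3208, 0.052]
tool_rot: [2.308, 2.131, 0.003]
wrist_force: [-2.2, 0.1, 6.7]
gripper_width: 0.0139
gripper_force: 58.5
```

```bash
python3 -c "
from m import *
go(.5290,-.0845,.175,85.4)
"
```

```text
t 39.75 pos [0.4894 0.3208 0.052 ] yaw 85.41 gw 0.0139 gf 58.5 F [-2.2  0.1  6.7] 
need [-0.4007  0.0721 -0.1234] twist 0.000
```

Request:
carry_out([
  {"tx":0,"ty":0,"tz":-0.01,"twist":0},
  {"tx":0,"ty":0,"tz":-0.03,"twist":0},
  {"tx":0,"ty":0,"tz":-0.04,"twist":0},
  {"tx":0,"ty":0,"tz":-0.03,"twist":0},
  {"tx":-0.02,"ty":0.004,"tz":-0.01,"twist":0},
])

```text
t: 40.25
tool_pos: [0.4922, 0.3018, 0.1746]
tool_rot: [2.306, 2.132, 0.009]
wrist_force: [0.8, -0.5, -4.3]
gripper_width: 0.0138
gripper_force: 59.0
```

Request:
carry_out([
  {"tx":-0.04,"ty":0.008,"tz":0,"twist":0},
  {"tx":-0.045,"ty":0.008,"tz":0,"twist":0},
  {"tx":-0.045,"ty":0.008,"tz":0,"twist":0},
  {"tx":-0.045,"ty":0.008,"tz":0,"twist":0},
  {"tx":-0.045,"ty":0.008,"tz":0,"twist":0},
])

```text
t: 40.75
tool_pos: [0.5133, 0.0757, 0.1712]
tool_rot: [2.308, 2.131, 0.001]
wrist_force: [1.7, -0.2, -2.2]
gripper_width: 0.0138
gripper_force: 58.9
```

Request:
carry_out([
  {"tx":-0.045,"ty":0.008,"tz":0,"twist":0},
  {"tx":-0.045,"ty":0.008,"tz":0,"twist":0},
  {"tx":-0.04,"ty":0.008,"tz":0,"twist":0},
  {"tx":-0.03,"ty":0.004,"tz":0,"twist":0},
  {"tx":0,"ty":0,"tz":0.03,"twist":0},
])

```text
t: 41.25
tool_pos: [0.531, -0.0881, 0.1438]
tool_rot: [2.307, 2.122, 0.006]
wrist_force: [0.8, 0.5, -4.9]
gripper_width: 0.014
gripper_force: 59.0
```

Request:
carry_out([
  {"tx":0,"ty":0,"tz":0.03,"twist":0},
  {"tx":0,"ty":0,"tz":0.02,"twist":0},
  {"tx":0,"ty":0,"tz":0,"twist":0},
  {"tx":0,"ty":0,"tz":0,"twist":0},
  {"tx":0,"ty":0,"tz":0,"twist":0},
])

```text
t: 41.75
tool_pos: [0.5295, -0.0843, 0.092]
tool_rot: [2.307, 2.13, 0.002]
wrist_force: [0.5, 0.6, -3.2]
gripper_width: 0.0136
gripper_force: 59.0
```

```bash
python3 -c "
from m import *
go(.5292,-.0842,.0545,85.4)
"
```

```text
t 41.75 pos [ 0.5295 -0.0843  0.092 ] yaw 85.42 gw 0.0136 gf 59.0 F [ 0.5  0.6 -3.2] 
need [ 0.0001 -0.0004  0.0375] twist 0.000
```

Request:
carry_out([
  {"tx":0,"ty":0,"tz":0.02,"twist":0},
  {"tx":0,"ty":0,"tz":0.014,"twist":0},
  {"tx":0,"ty":0,"tz":0.003,"twist":0},
  {"tx":0,"ty":0,"tz":0,"twist":0},
  {"tx":0,"ty":0,"tz":0,"twist":0},
])

```text
t: 42.25
tool_pos: [0.5288, -0.0842, 0.0541]
tool_rot: [2.308, 2.131, 0.0]
wrist_force: [-3.0, 0.7, 4.4]
gripper_width: 0.0139
gripper_force: 59.7
```

Request:
carry_out([
  {"tx":0,"ty":0,"tz":0.0007,"twist":0},
  {"tx":0,"ty":0,"tz":0,"twist":0},
])

```text
t: 42.45
tool_pos: [0.529, -0.0843, 0.054]
tool_rot: [2.308, 2.13, 0.001]
wrist_force: [-5.9, 1.4, 14.4]
gripper_width: 0.0141
gripper_force: 60.8
```

Contact. Releasing and lifting.

Request:
carry_out([
  {"tx":0,"ty":0,"tz":0,"twist":0},
  {"tx":0,"ty":0,"tz":0,"twist":0},
  {"tx":0,"ty":0,"tz":0,"twist":0},
  {"tx":0,"ty":0,"tz":0,"twist":0},
], grip=0.5)

```text
t: 42.85
tool_pos: [0.5288, -0.0842, 0.0527]
tool_rot: [2.308, 2.131, 0.0]
wrist_force: [-0.2, -0.5, -0.6]
gripper_width: 0.0424
gripper_force: 0.0
```

Request:
carry_out([
  {"tx":0,"ty":0,"tz":-0.02,"twist":0},
  {"tx":0,"ty":0,"tz":-0.035,"twist":0},
  {"tx":0,"ty":0,"tz":-0.035,"twist":0},
  {"tx":0,"ty":0,"tz":-0.03,"twist":0},
  {"tx":0,"ty":0,"tz":0,"twist":0},
])

```text
t: 43.35
tool_pos: [0.5306, -0.0846, 0.1766]
tool_rot: [2.304, 2.127, 0.006]
wrist_force: [0.2, -0.2, -0.7]
gripper_width: 0.0432
gripper_force: 0.0
```

```bash
python3 -c "
from m import *
i,W=cloud('wrist')
P=near(W,(.5285,-.0843),.014,.081,.09); print(cv2.minEnclosingCircle((P[:,:2]*1000).astype(np.float32)),len(P))
go(.5584,.3098,.175,85.4)
"
```

```text
((526.5481567382812, -84.33175659179688), 9.240160942077637) 575
t 43.4 pos [ 0.5296 -0.0844  0.1743] yaw 85.42 gw 0.0425 gf 0.0 F [-0.1  0.2 -0.8] 
need [ 0.3952 -0.0027 -0.001 ] twist 0.000
```

Request:
carry_out([
  {"tx":0.025,"ty":0,"tz":0,"twist":0},
  {"tx":0.045,"ty":0,"tz":0,"twist":0},
  {"tx":0.045,"ty":0,"tz":0,"twist":0},
  {"tx":0.045,"ty":0,"tz":0,"twist":0},
  {"tx":0.045,"ty":0,"tz":0,"twist":0},
], grip=0.63)

```text
t: 43.9
tool_pos: [0.5444, 0.1219, 0.1713]
tool_rot: [-2.308, -2.13, 0.002]
wrist_force: [1.1, -0.4, 0.1]
gripper_width: 0.0536
gripper_force: 0.0
```

Request:
carry_out([
  {"tx":0.045,"ty":-0.0025,"tz":0,"twist":0},
  {"tx":0.045,"ty":0,"tz":0,"twist":0},
  {"tx":0.045,"ty":0,"tz":0,"twist":0},
  {"tx":0.035,"ty":0,"tz":0,"twist":0},
  {"tx":0.02,"ty":0,"tz":0,"twist":0},
])

```text
t: 44.4
tool_pos: [0.5568, 0.3122, 0.1707]
tool_rot: [-2.306, -2.132, 0.003]
wrist_force: [-0.1, -1.1, -0.2]
gripper_width: 0.0539
gripper_force: 0.0
```

Request:
carry_out([
  {"tx":0,"ty":0,"tz":0.03,"twist":0},
  {"tx":0,"ty":0,"tz":0.02,"twist":0},
  {"tx":0,"ty":0,"tz":0,"twist":0},
  {"tx":0,"ty":0,"tz":0,"twist":0},
])

```text
t: 44.8
tool_pos: [0.5576, 0.3096, 0.1222]
tool_rot: [-2.308, -2.13, 0.002]
wrist_force: [0.5, 0.2, 0.1]
gripper_width: 0.0539
gripper_force: 0.0
```

```bash
python3 -c "
from m import *
go(.5584,.3098,.026,85.4)
i,W=cloud('wrist')
P=near(W,(.5585,.3095),.02,.067,.076); print(cv2.minEnclosingCircle((P[:,:2]*1000).astype(np.float32)),len(P))
i,W=cloud('side'); 
for k,g,z0,z1,r,rad in(('weight',(.5303,-.0839),.055,.084,.009,.016),('cup',(.4733,-.0167),.02,.066,.028,.034)):
    P=near(W,g,rad,z0,z1); P=P if k!='cup' else P[np.hypot(*(P[:,:2]-g).T)>.02]; print(k,circ(P,r,g))
i,W=cloud('scene'); P=near(W,(.5285,-.083),.016,.055,.084); print(circ(P,.009,(.5285,-.083)))
"
```

```text
t 44.8 pos [0.5576 0.3096 0.1222] yaw 85.41 gw 0.0539 gf 0.0 F [0.5 0.2 0.1] 
need [0.0003 0.0009 0.0962] twist 0.000
((558.1317138671875, 310.3343505859375), 16.365991592407227) 1118
weight (array([ 0.5303, -0.0839]), 0, np.float64(nan))
cup (array([ 0.4733, -0.0167]), 0, np.float64(nan))
(array([ 0.5268, -0.0828]), 92, np.float64(0.0008))m.py:5: RuntimeWarning: Mean of empty slice.
  f=least_squares(lambda c:np.hypot(*(P[:,:2]-c).T)-r,c0,loss="soft_l1",f_scale=.002); return f.x.round(4),len(P),np.abs(f.fun).mean().round(4)
  ret = ret.dtype.type(ret / rcount)
```

The scene and wrist views both put the weight about 1.6 mm short in x, so I'll nudge it after the rook. Gripping the rook now.

Request:
carry_out([
  {"tx":0.0003,"ty":0.0013,"tz":0.03,"twist":0},
  {"tx":0,"ty":0,"tz":0.03,"twist":0},
  {"tx":0,"ty":0,"tz":0.025,"twist":0},
  {"tx":0,"ty":0,"tz":0.011,"twist":0},
  {"tx":0,"ty":0,"tz":0,"twist":0},
])

```text
t: 45.45
tool_pos: [0.5588, 0.3097, 0.0261]
tool_rot: [-2.308, -2.13, 0.002]
wrist_force: [-1.0, -0.0, 0.4]
gripper_width: 0.054
gripper_force: 0.0
```

Request:
carry_out([
  {"tx":0,"ty":0,"tz":0,"twist":0},
  {"tx":0,"ty":0,"tz":0,"twist":0},
  {"tx":0,"ty":0,"tz":0,"twist":0},
  {"tx":0,"ty":0,"tz":0,"twist":0},
  {"tx":0,"ty":0,"tz":0,"twist":0},
], grip=0.15, grip_force=30)

```text
t: 45.95
tool_pos: [0.56, 0.3104, 0.0285]
tool_rot: [2.308, 2.13, 0.004]
wrist_force: [-1.6, 0.3, 7.5]
gripper_width: 0.0317
gripper_force: 29.8
```

```bash
python3 -c "
from m import *
go(.539,.039,.13,85.4)
"
```

```text
t 45.95 pos [0.56   0.3104 0.0285] yaw 85.42 gw 0.0317 gf 29.8 F [-1.6  0.3  7.5] 
need [-0.2721  0.001  -0.1019] twist 0.000
```

Request:
carry_out([
  {"tx":0,"ty":0,"tz":-0.01,"twist":0},
  {"tx":0,"ty":0,"tz":-0.03,"twist":0},
  {"tx":0,"ty":0,"tz":-0.04,"twist":0},
  {"tx":0,"ty":0,"tz":-0.02,"twist":0},
  {"tx":-0.025,"ty":0.001,"tz":0,"twist":0},
])

```text
t: 46.45
tool_pos: [0.5597, 0.2872, 0.1313]
tool_rot: [2.305, 2.132, 0.011]
wrist_force: [0.8, -1.0, -0.0]
gripper_width: 0.0315
gripper_force: 30.0
```

Request:
carry_out([
  {"tx":-0.043,"ty":0,"tz":0,"twist":0},
  {"tx":-0.043,"ty":0,"tz":0,"twist":0},
  {"tx":-0.043,"ty":0,"tz":0,"twist":0},
  {"tx":-0.043,"ty":0,"tz":0,"twist":0},
  {"tx":-0.043,"ty":0,"tz":0,"twist":0},
])

```text
t: 46.95
tool_pos: [0.5407, 0.069, 0.1277]
tool_rot: [2.308, 2.131, 0.001]
wrist_force: [0.8, -0.0, -0.2]
gripper_width: 0.0314
gripper_force: 30.0
```

Request:
carry_out([
  {"tx":-0.031,"ty":0,"tz":0,"twist":0},
  {"tx":0,"ty":0,"tz":0.03,"twist":0},
  {"tx":0,"ty":0,"tz":0.03,"twist":0},
  {"tx":0,"ty":0,"tz":0,"twist":0},
  {"tx":0,"ty":0,"tz":0,"twist":0},
])

```text
t: 47.45
tool_pos: [0.5387, 0.0398, 0.0677]
tool_rot: [2.308, 2.131, 0.0]
wrist_force: [0.4, 0.6, 0.1]
gripper_width: 0.0313
gripper_force: 30.0
```

Request:
carry_out([
  {"tx":0,"ty":0,"tz":0,"twist":0},
  {"tx":0,"ty":0,"tz":0,"twist":0},
])

```text
t: 47.65
tool_pos: [0.5393, 0.0399, 0.0682]
tool_rot: [2.307, 2.13, 0.003]
wrist_force: [0.6, 0.1, -0.2]
gripper_width: 0.0315
gripper_force: 30.0
```

```bash
python3 -c "
from m import *
go(.539,.0393,.0308,85.4)
i,W=cloud('wrist'); T=get_state()['tool_pos']
P=near(W,T[:2],.02,T[2]+.041,T[2]+.047); print(cv2.minEnclosingCircle((P[:,:2]*1000).astype(np.float32)),len(P))
"
```

```text
t 47.65 pos [0.5393 0.0399 0.0682] yaw 85.44 gw 0.0315 gf 30.0 F [ 0.6  0.1 -0.2] 
need [-0.0006 -0.0003  0.0374] twist 0.001
((539.1361083984375, 40.04145050048828), 19.884939193725586) 2928
```

Request:
carry_out([
  {"tx":-0.0005,"ty":0,"tz":0.02,"twist":0},
  {"tx":0,"ty":0,"tz":0.013,"twist":0},
  {"tx":0,"ty":0,"tz":0.003,"twist":0},
  {"tx":0,"ty":0,"tz":0,"twist":0},
  {"tx":0,"ty":0,"tz":0,"twist":0},
])

```text
t: 48.2
tool_pos: [0.5385, 0.0393, 0.0309]
tool_rot: [2.308, 2.131, 0.0]
wrist_force: [-0.2, -0.7, 0.2]
gripper_width: 0.0318
gripper_force: 30.1
```

Request:
carry_out([
  {"tx":0,"ty":0,"tz":0.0007,"twist":0},
  {"tx":0,"ty":0,"tz":0,"twist":0},
])

```text
t: 48.4
tool_pos: [0.5386, 0.0392, 0.0305]
tool_rot: [2.308, 2.131, 0.001]
wrist_force: [-0.4, -0.2, 4.7]
gripper_width: 0.0315
gripper_force: 30.5
```

Request:
carry_out([
  {"tx":0,"ty":0,"tz":0,"twist":0},
  {"tx":0,"ty":0,"tz":0,"twist":0},
  {"tx":0,"ty":0,"tz":0,"twist":0},
  {"tx":0,"ty":0,"tz":0,"twist":0},
], grip=0.63)

```text
t: 48.8
tool_pos: [0.5384, 0.0392, 0.0299]
tool_rot: [-2.308, -2.131, 0.0]
wrist_force: [0.2, 0.9, -0.4]
gripper_width: 0.0539
gripper_force: 0.0
```

Request:
carry_out([
  {"tx":0,"ty":0,"tz":-0.02,"twist":0},
  {"tx":0,"ty":0,"tz":-0.03,"twist":0},
  {"tx":0,"ty":0,"tz":-0.03,"twist":0},
  {"tx":0,"ty":0,"tz":-0.03,"twist":0},
  {"tx":0,"ty":0,"tz":0,"twist":0},
])

```text
t: 49.3
tool_pos: [0.5403, 0.0392, 0.1437]
tool_rot: [2.305, 2.128, 0.007]
wrist_force: [0.6, 0.3, -0.3]
gripper_width: 0.0541
gripper_force: 0.0
```

Request:
carry_out([
  {"tx":0,"ty":0,"tz":0,"twist":0},
  {"tx":-0.025,"ty":0,"tz":0,"twist":0},
  {"tx":-0.025,"ty":0,"tz":0,"twist":0},
  {"tx":0,"ty":0,"tz":0,"twist":0},
  {"tx":0,"ty":0,"tz":0,"twist":0},
])

```text
t: 49.8
tool_pos: [0.5338, -0.0107, 0.1389]
tool_rot: [-2.309, -2.129, 0.002]
wrist_force: [-0.4, -0.2, -0.1]
gripper_width: 0.0538
gripper_force: 0.0
```

```bash
python3 -c "
from m import *
go(.5300,-.0845,.12,85.4)
i,W=cloud('wrist')
for k,g,rad,a,b in(('rook',(.5382,.0393),.02,.07,.077),('weight',(.5275,-.0843),.014,.081,.09),('cup',(.4717,-.0174),.034,.064,.07)):
    P=near(W,g,rad,a,b); print(k,cv2.minEnclosingCircle((P[:,:2]*1000).astype(np.float32)) if len(P) else 0)
"
```

```text
t 49.8 pos [ 0.5338 -0.0107  0.1389] yaw 85.35 gw 0.0538 gf 0.0 F [-0.4 -0.2 -0.1] 
need [-0.0739  0.0022  0.0189] twist -0.001
rook ((536.6593017578125, 39.00258255004883), 16.209875106811523)
weight ((526.4563598632812, -83.87902069091797), 9.354950904846191)
cup ((471.783935546875, -17.669841766357422), 28.275123596191406)
```

All three are back: cup 0.3 mm, rook 1.5 mm and weight 1.8 mm from their first readings, all within the 2 mm calibration accuracy. I'll back away and take a last look.

Request:
carry_out([
  {"tx":0,"ty":0,"tz":-0.04,"twist":0},
  {"tx":0,"ty":-0.04,"tz":-0.03,"twist":0},
  {"tx":0,"ty":-0.045,"tz":0,"twist":0},
  {"tx":0,"ty":-0.045,"tz":0,"twist":0},
  {"tx":0,"ty":-0.03,"tz":0,"twist":0},
])

```text
t: 50.35
tool_pos: [0.3722, 0.0031, 0.2095]
tool_rot: [-2.307, -2.132, 0.001]
wrist_force: [1.0, -0.5, 0.5]
gripper_width: 0.0536
gripper_force: 0.0
```

Request:
carry_out([
  {"tx":0,"ty":0,"tz":0,"twist":0},
  {"tx":0,"ty":0,"tz":0,"twist":0},
  {"tx":0,"ty":0,"tz":0,"twist":0},
])

```text
t: 50.65
tool_pos: [0.3758, 0.0024, 0.21]
tool_rot: [2.308, 2.131, 0.0]
wrist_force: [0.2, -0.5, 0.3]
gripper_width: 0.0539
gripper_force: 0.0
```

```bash
python3 -c "
from m import *
i,W=cloud('scene'); cv2.imwrite('pics/s12.png',cv2.resize(i[150:350,110:430],(800,500)))
for k,g,z0,z1,r,rad in(('weight',(.5283,-.083),.055,.084,.009,.016),('cup',(.4718,-.016),.02,.066,.028,.034),('rook',(.538,.041),.024,.054,.015,.022),('pan bishop',(.49,-.319),.06,.09,.009,.016)):
    P=near(W,g,rad,z0,z1); P=P if k!='cup' else P[np.hypot(*(P[:,:2]-g).T)>.02]; print(k,circ(P,r,g) if len(P)>5 else len(P))
"
```

```text
weight (array([ 0.5266, -0.0826]), 95, np.float64(0.0009))
cup (array([ 0.472 , -0.0161]), 503, np.float64(0.0014))
rook (array([0.5364, 0.0406]), 133, np.float64(0.0006))
pan bishop (array([ 0.4906, -0.3193]), 97, np.float64(0.0007))
```

View pics/s12.png

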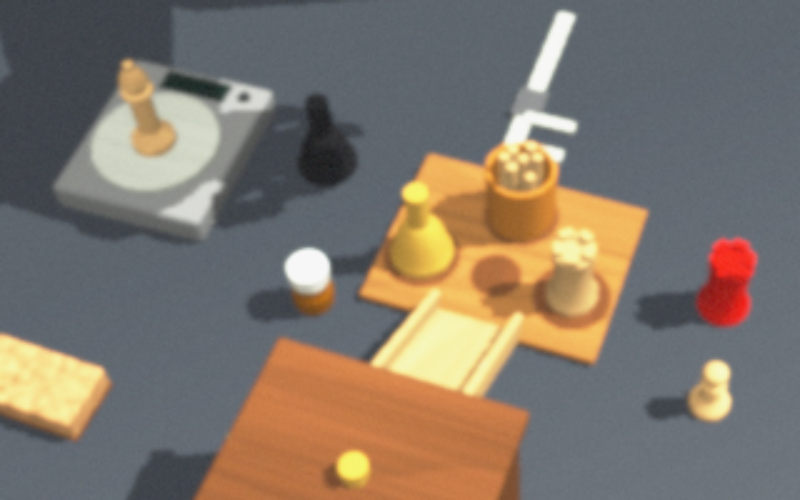

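The bishop stands in the middle of the pan at (150,135). The weight (420,250), cup (520,195) and rook (572,285) are upright on their discs, and the pawn and jar are undisturbed. Handing in.

```bash
python3 -c "
from rig import *
print(close_job())"
```

```text
the job is handed in; nothing more can be done
None
```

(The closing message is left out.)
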